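# Pack the gap in a terminal row with spacers and hold the stop tight

## Robot

A 7-joint arm with a two-finger parallel gripper is mounted at the origin on a cart in front of the work surface, level with it; the furniture and walls round the work are solid. World frame = base frame: x ahead of the robot, y to its left, z up, the work surface at z = 0. Lengths are in m, angles in rad, forces in N, time in s.
With the tool pointing down it reaches from about 0.4 to 0.85 m from the base axis. Payload 6.9 kg.
Tool frame: the origin (TCP) lies on the mounting face of the last link; the fingertips stand 173 mm ahead of it and the grasp point (between the pads) lies 155 mm ahead of it (ctrl.tcp_to_tips is the distance from the TCP to the fingertips, in m); z points along the fingers, y is the line along which they close (so a half turn about z gives the same grasp; the last joint's range is limited). The gripper opens to 85 mm and grips with 20 to 120 N. Pads are 22 mm wide; open, the fingers measure 114 mm over their backs; the gripper's body (76 mm by 85 mm) begins 54 mm behind the grasp point. The pads swing forward as they close: fully open they stand 13 mm farther back than shut.
Start: joints at [-1.214, 0.507, -0.238, 1.5, 0.126, 1.149, -0.155], TCP at [0.156, 0.605, 0.405] pointing down, gripper open.
Joint ranges: [-3.08, 3.08], [-0.24, 2.05], [-1.43, 1.35], [0, 2.5], [-1.52, 4.66], [0.17, 1.96], [-2.89, 2.89]. Speed limits (rad/s): [2.39, 2.39, 3.14, 3.14, 3.14, 3.14, 3.14].

## Interface

Orientations are given as a unit quaternion [x, y, z, w].
In Python, from plant import ctrl, capture, get_calibration, job, recognise, masks_of, spot_point gives the robot as it stands. The module is installed in compiled form; this text tells all that it offers.
- The arm moves only by the tool drive_tool, never from a script. Its argument "moves" is a list of rows, each a list of 3 entries, a list of its own where there are three numbers: the shift along the tool's x, y, z in units of 0.02 m (1.0 is 0.02 m), then the turn about the tool's z in units of 4 degrees (1.0 is 4 degrees), then the opening, from 0 (shut) to 1 (fully open). A call has 1 to 10 rows; each row shifts and turns the commanded pose from where the row before left it, along the tool's axes as they then stand; what a row does not reach is not made up. A row lasts 1/12 s, in which the tool goes at most 41.7 mm and 7.16 degrees, less where a joint would pass 70% of its speed; a pose out of reach is approached as far as the arm can. A call with a number of a shift or a turn outside -1 to 1 is refused whole. A call with a gripper value outside its range is refused whole. The fingers move at their own pace and stop on an object; "squeeze" is the grip in N (left out, the last holds). Time passes only in rows, so rows that do not move let the fingers close. It gives the time, the measured TCP pose, the force, the opening and the grip force at its end, in the units of the state.
- ctrl.get_state(): the state, without advancing time (a new reading comes with each control period).
- capture(name): name is "scene" or "side" or "wrist"; returns the picture (384x512x3 uint8, red, green, blue); there is no depth.
- get_calibration(name): a dict with "fx", "fy", "cx", "cy" (pixels), "k1" (the pictures are not rectified: a ray, as slopes to the right and down, at radius r is drawn at 1 + k1 r^2 times it, then the intrinsics apply), "cam_to_world" (4x4, takes a point from camera to world coordinates). Camera axes: x right, y up, looking along -z (the intrinsics and any distortion apply to the point x, -y, -z); pixel columns grow to the right and rows downward; lengths in m; the calibration is good to about 2 mm. A picture is of the moment at which its call begins: read the wrist's pose just before it. get_calibration takes no time and is no camera call; for the wrist camera it gives the pose at the moment of the call.
- job.close_job(): hands the job in; it is judged then, once.
Trained networks look in the newest picture that a camera, given by its name, has taken for a name from the list of things; names that differ only in an ending like _2 or _b are one class to them, and where a whole thing is asked for, a point or a joint stands for the part that bears it (a point fixed in the world has none). Each returns a list of dicts, best first, with "conf" (0 to 1); they miss things now and then, are a little off and sometimes report something else, mostly with a low value. They report only what shows in the picture. A call takes as long as a camera call. They do not tell look-alikes from the thing itself.
- recognise(camera, name): "box" ([left, top, right, bottom] in pixels, round what is visible of it).
- masks_of(camera, name): "region" (384x512 bool, what is visible of it) and "box" ([left, top, right, bottom] in pixels, round what is visible of it).
- spot_point(camera, name): "pixel" ([column, row] in pixels: a listed point, or the origin of a listed thing).
The state is a dict: "time_s": time; "qpos": joint angles; "joint_velocities": joint speeds; "effort": joint torques, N m; "eef_pos": TCP position; "ee_rot": TCP orientation; "force": force on the tool from outside, world axes, zero at the start; "moment": the same for the moment, N m; "width": finger opening in m; "finger_force": force on a finger pad.
Only numpy, scipy, OpenCV 4.12 (cv2) and the standard library are available. Lean on these libraries where they do the work, as an engineer would, in place of code of your own. Each camera call takes 0.05 s, during which the arm holds its last target. There are 200 camera calls.

## Task

On the short rail bar lying beside the panel's terminals, fill the gap between the terminal row and the sliding angle stop with the grey spacers parked on the panel's rail: set them astride the bar's rail one beside the other until the stop, which has only a short travel, can close the gap. Then slide the stop up until it clamps the stack tight against the terminals, and finish there, still pressing it firmly so that a colleague can tighten its screw: do not let go. Leave a spacer that is not needed standing where it is.

Things in the scene. Friction and masses are not known exactly. Their poses are not given: they have to be found in the camera images.
- rail_bar: dark steel bar fixed on the bench, 60 x 216 x 12 mm, with a 35 mm wide, 200 mm long top-hat rail on it. Origin: centre of the bar's underside, at bench height. y: along the rail, from the stop towards the terminal row; x: across; z: up. Rail top 19.5 mm above the bench. A spacer seated on the rail has its centre 42.5 mm above the bench at x = 0, thickness along y.
- stop (a joint): slide of the steel angle stop along the rail, m: 0 at the start (drawn right back, gap open), growing towards the terminal row (rail_bar's +y) to at most 0.016, where the slot in its foot ends. It needs about 2 N to move and stays where it is left.
- stop_back (a point): angle stop: middle of the back of its upright plate, the face to push, 47.5 mm above the bench. The plate is 40 mm wide, 6 mm thick (the front face that meets the spacers is 6 mm further along +y), its top 65.5 mm above the bench. Behind it lie its 3 mm foot, 40 mm long, and the slack screw, whose head tops out 28 mm above the bench.
- row_face (a point): middle of the terminal row's front face, which looks at the stop, 47.5 mm above the bench. The row: grey and beige terminal blocks fixed on the rail, 40 mm wide, top 61.5 mm above the bench. The open gap from the stop's front face to this face is 24 to 41 mm, different each time: two or three 9 mm spacers.
- spacer_1_mid (a point): grey moulded spacer (one of three alike), 54 wide x 9 thick x 58 mm tall, 35 g, standing loose astride the bare front stretch of the panel's left rail, 30 mm or more apart. Point: its centre, 31 mm above the bench when parked. x: along the width, y: through the thickness, z: up. Lowest 6 mm: two legs 40 mm apart, for a 35 mm rail; above, a plain plate, gripped by its narrow edges. Not clipped on; topples if knocked.
- spacer_2_mid (a point): grey moulded spacer (one of three alike), 54 wide x 9 thick x 58 mm tall, 35 g, standing loose astride the bare front stretch of the panel's left rail, 30 mm or more apart. Point: its centre, 31 mm above the bench when parked. x: along the width, y: through the thickness, z: up. Lowest 6 mm: two legs 40 mm apart, for a 35 mm rail; above, a plain plate, gripped by its narrow edges. Not clipped on; topples if knocked.
- spacer_3_mid (a point): grey moulded spacer (one of three alike), 54 wide x 9 thick x 58 mm tall, 35 g, standing loose astride the bare front stretch of the panel's left rail, 30 mm or more apart. Point: its centre, 31 mm above the bench when parked. x: along the width, y: through the thickness, z: up. Lowest 6 mm: two legs 40 mm apart, for a 35 mm rail; above, a plain plate, gripped by its narrow edges. Not clipped on; topples if knocked.
There are look-alikes about, which are no part of the job. What is shaped like the part that bears spacer_3_mid but red is not meant.

How it is judged:
By the outcome, as a careful person would: the job done as asked, in the order asked, and still so for the second after the job is handed in, while the arm keeps its last pose, push and grip.
It also fails if it takes over 70 s, if anything falls off the work surface, if the arm or the gripper's body presses on something with over 40 N, if the wrist force passes 120 N, or if a joint passes its speed limit or range.

## Working session

There is one attempt and no reset: what is moved stays moved. The work goes in short steps, Python scripts to look and compute and a tool call to move; the robot and the scene stay as the last step left them, time stands still between calls to the robot, and variables do not carry over. Pictures are saved under pics/ and viewed, at most 10 in all, crops included, and the job is handed in when it is done.

Besides the shell and the picture viewer there is one more tool, called after "Request:" by a JSON object that holds its "method" and its "body". drive_tool: Moves the arm, as the interface text tells. Its arguments: {"type":"object","properties":{"moves":{"type":"array"},"squeeze":{"type":"number"}},"required":["moves"]}

```bash
mkdir -p pics; cat > h.py <<'E'
import numpy as np, cv2
from plant import ctrl, capture, get_calibration, job, recognise, masks_of, spot_point
def ray(c,px):
    k=get_calibration(c) if isinstance(c,str) else c
    d=np.array([(px[0]-k["cx"])/k["fx"],(px[1]-k["cy"])/k["fy"]]); s=d.copy()
    for _ in range(20): s=d/(1+k["k1"]*(s@s))
    T=np.array(k["cam_to_world"]); v=T[:3,:3]@np.array([s[0],-s[1],-1.])
    return T[:3,3],v
def at_z(c,px,z):
    o,v=ray(c,px); return o+v*(z-o[2])/v[2]
def tri(c1,p1,c2,p2):
    o1,v1=ray(c1,p1);o2,v2=ray(c2,p2)
    s=np.linalg.lstsq(np.c_[v1,-v2],o2-o1,rcond=None)[0]
    a=o1+s[0]*v1;b=o2+s[1]*v2
    return (a+b)/2,np.linalg.norm(a-b)
def proj(c,P):
    k=get_calibration(c) if isinstance(c,str) else c
    T=np.array(k["cam_to_world"]); p=T[:3,:3].T@(np.array(P)-T[:3,3])
    s=np.array([p[0]/-p[2],-p[1]/-p[2]]); s=s*(1+k["k1"]*(s@s))
    return np.array([s[0]*k["fx"]+k["cx"],s[1]*k["fy"]+k["cy"]])
def save(n,im): cv2.imwrite("pics/"+n+".png",im[:,:,::-1])
E
python3 - <<'E'
from h import *
Z=dict(rail_bar=0,stop_back=.0475,row_face=.0475,spacer_1_mid=.031)
ims=[]
for c in("scene","side"):
    im=capture(c);ims.append(im);print(c,np.round(np.array(get_calibration(c)["cam_to_world"])[:3],2).tolist())
    for n,z in Z.items():
        for r in spot_point(c,n)[:6]: print(n,np.round(r["pixel"],1),round(r["conf"],2),np.round(at_z(c,r["pixel"],z),4))
save("a_scene",ims[0]);save("a_side",ims[1])
s=ctrl.get_state();print(s["eef_pos"],s["ee_rot"],s["width"],s["time_s"],s["force"])
E
```

```text
scene [[0.77, 0.47, -0.42, 0.15], [-0.64, 0.6, -0.49, -0.0], [0.02, 0.65, 0.76, 0.7]]
rail_bar [253.6 209.3] 0.64 [0.4922 0.3998 0.    ]
stop_back [260.9 205.7] 0.68 [0.4876 0.3702 0.0475]
row_face [251.1 192.9] 0.64 [0.4938 0.4119 0.0475]
spacer_1_mid [276.5 269.1] 0.85 [0.4185 0.2392 0.031 ]
side [[-0.97, 0.11, -0.24, 0.29], [-0.26, -0.48, 0.84, 1.15], [-0.02, 0.87, 0.49, 0.49]]
rail_bar [256.8 214.1] 0.82 [0.4963 0.4014 0.    ]
stop_back [266.8 189.1] 0.72 [0.4808 0.3733 0.0475]
spacer_1_mid [305.7 169.9] 0.6 [0.4205 0.2314 0.031 ]
[0.15574582 0.60526272 0.40463766] [ 1.25568977e-01  9.92084890e-01 -5.63466131e-05  5.22917785e-07] 0.08528998522016543 0.5 [-0.0980063  -0.42000259  0.58102819]
```

View pics/a_scene.png

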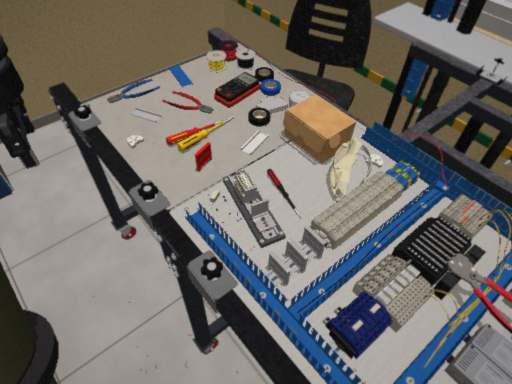

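View pics/a_side.png

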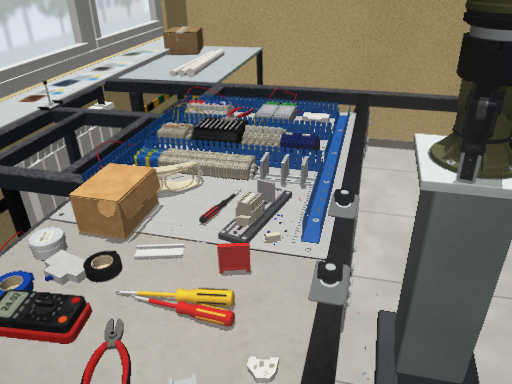

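The scene picture shows the bar (228,177)–(272,240) with its row at the top left and the stop at about (262,215). The three grey spacers stand at (278,268), (296,254) and (314,242). The red look-alike is at (204,155).

```bash
python3 - <<'E'
from h import *
for p in [(278,268),(295,253),(313,241)]: print("sp",np.round(at_z("scene",p,.031),3))
for p in [(223,178),(232,171),(264,246),(284,237)]: print("bar",np.round(at_z("scene",p,.012),3))
for n in("spacer_1_mid","rail_bar"):
  for c in("scene","side"):
    if n=="spacer_1_mid" or c=="scene":
      for r in masks_of(c,n)[:5]: print(c,n,np.round(r["box"]),round(r["conf"],2),cv2.minAreaRect(np.argwhere(r["region"])[:,::-1].astype(np.int32)))
s=ctrl.get_state()
T=np.array(get_calibration("wrist")["cam_to_world"]);from scipy.spatial.transform import Rotation as R
r=R.from_quat(s["ee_rot"]).as_matrix()
print(r.T@(T[:3,3]-s["eef_pos"]),r.T@T[:3,:3],get_calibration("wrist")["fx"])
E
```

```text
sp [0.422 0.239 0.031]
sp [0.472 0.243 0.031]
sp [0.522 0.24  0.031]
bar [0.489 0.514 0.012]
bar [0.52  0.519 0.012]
bar [0.442 0.304 0.012]
bar [0.49  0.294 0.012]
scene spacer_1_mid [267. 254. 290. 286.] 0.69 ((278.7480773925781, 268.2811279296875), (34.66897201538086, 14.42335033416748), 48.57633590698242)
scene spacer_1_mid [251. 198. 272. 233.] 0.43 ((261.5215759277344, 215.43118286132812), (29.599998474121094, 21.079998016357422), 73.73979187011719)
side spacer_1_mid [301. 156. 308. 188.] 0.47 ((303.87548828125, 170.99221801757812), (6.612098693847656, 28.319744110107422), 3.5763344764709473)
scene rail_bar [225. 174. 283. 245.] 0.57 ((254.31088256835938, 207.3186492919922), (81.9150390625, 28.288761138916016), 59.74356460571289)
[0.08123145 0.00048317 0.03089857] [[-2.19429932e-04  9.50126188e-01  3.11865641e-01]
 [ 9.99999969e-01  2.44930466e-04 -4.25982300e-05]
 [-1.16859091e-04  3.11865622e-01 -9.50126213e-01]] 264.6319431787185
```

Request:
{"method": "drive_tool", "body": {"moves": [[[-1,-0.6,0],0,1],[[-1,-0.6,0],0,1],[[-1,-0.6,0],0,1],[[-1,-0.6,0],0,1],[[-1,-0.6,0],0,1],[[-1,-0.6,0],0,1],[[-1,-0.6,0],0,1],[[-1,-0.6,0],0,1],[[-1,-0.6,0],0,1],[[-1,-0.6,0],0,1]]}}

```text
time_s: 1.48
eef_pos: [0.3202, 0.4383, 0.4048]
ee_rot: [0.126, 0.992, 0.0, 0.0]
force: [1.0, 0.8, 0.2]
width: 0.0853
finger_force: 0.0
```

Request:
{"method": "drive_tool", "body": {"moves": [[[-0.9,-0.75,0],-0.5,1],[[-0.9,-0.75,0],-0.5,1],[[-0.9,-0.75,0],-0.5,1],[[-0.9,-0.75,0],-0.5,1],[[-0.9,-0.75,0],-0.5,1],[[-0.9,-0.75,0],-0.5,1],[[-0.9,-0.75,0],-0.6,1],[[0,0,0],0,1]]}}

```text
time_s: 2.15
eef_pos: [0.4321, 0.3132, 0.4047]
ee_rot: [0.002, 1.0, -0.001, 0.001]
force: [0.3, -0.5, 0.0]
width: 0.0857
finger_force: 0.0
```

```bash
python3 - <<'E'
from h import *
Z=dict(rail_bar=0,stop_back=.0475,row_face=.0475,spacer_1_mid=.031)
c="wrist";s=ctrl.get_state();print(s["eef_pos"],s["ee_rot"]);k=get_calibration(c)
im=capture(c);save("w1",im)
for n,z in Z.items():
    for r in spot_point(c,n)[:6]: print(n,np.round(r["pixel"],1),round(r["conf"],2),np.round(at_z(k,r["pixel"],z),4))
E
```

```text
[0.43214154 0.31319205 0.40466358] [ 0.00240749  0.99999589 -0.00111836  0.00107919]
rail_bar [315.9 197.4] 0.66 [0.4898 0.4063 0.    ]
stop_back [295.8 204. ] 0.82 [0.4814 0.3687 0.0475]
row_face [328.5 216.4] 0.61 [0.4995 0.4133 0.0475]
spacer_1_mid [197.8 157.3] 0.72 [0.4216 0.2399 0.031 ]
```

View pics/w1.png

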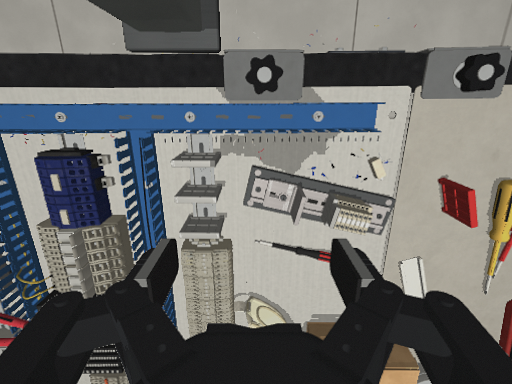

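The wrist picture shows the three spacers at (197,155), (199,188) and (203,225). The blue duct edge is at column ~158. The bar runs (250,180)–(390,215), with the stop at about (312,205) and the row at (350,215).

```bash
python3 - <<'E'
import cv2
im=cv2.imread("pics/w1.png")[130:250,145:405]
cv2.imwrite("pics/w1c.png",cv2.resize(im,None,fx=3,fy=3,interpolation=cv2.INTER_CUBIC))
E
```

```text
(no output)
```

View pics/w1c.png

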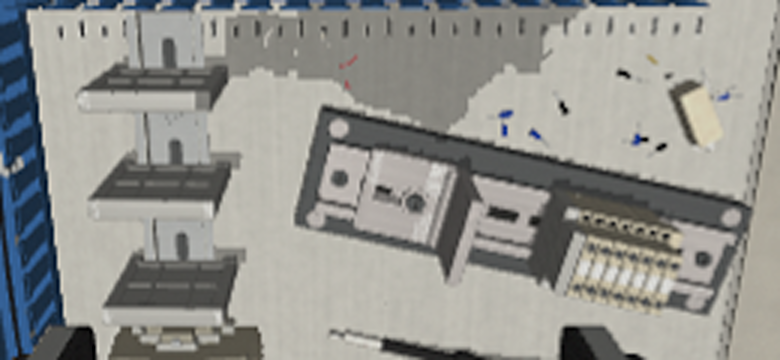

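The crop shows spacer top strips at (80–210,98), (92–222,209) and (108–232,316). The bar corners are at (322,105), (750,205) and (297,222), the stop plate is near (457,225), and the row front is near (560,245).

```bash
python3 - <<'E'
from h import *
k=get_calibration("wrist")
f=lambda X,Y,z:at_z(k,(145+X/3,130+Y/3),z)[:2]
for a,b in [((80,96),(210,102)),((92,206),(222,212)),((106,312),(232,320))]:
    A,B=f(*a,.06),f(*b,.06);print("sp",np.round((A+B)/2,4),"len",np.round(np.linalg.norm(B-A),4),"dir",np.degrees(np.arctan2(*(B-A))))
c=[f(322,105,.012),f(750,205,.012),f(297,222,.012),f(715,315,.012)];print(np.round(c,4),np.mean(c,0),np.linalg.norm(c[1]-c[0]),np.linalg.norm(c[2]-c[0]))
for i,j in((0,1),(2,3)): print("yaw from +y cw",np.degrees(np.arctan2(*(c[j]-c[i]))))
print("duct",f(45,200,.04),f(45,200,.06),f(62,330,.04))
for n in("stop_back","row_face"):
    print(n,np.round(proj(k,[0,0,0]),0))
E
```

```text
sp [0.4177 0.2461] len 0.0522 dir 2.6528620543869152
sp [0.465  0.2478] len 0.0546 dir 2.835437037852706
sp [0.5154 0.2498] len 0.0554 dir 4.134298265954026
[[0.4313 0.3172]
 [0.4809 0.5244]
 [0.4899 0.3049]
 [0.5404 0.5166]] [0.48564867 0.41577303] 0.21305286921159017 0.05985569642493941
yaw from +y cw 13.460709796113052
yaw from +y cw 13.427245266717922
duct [0.4682651  0.19361726] [0.46097867 0.20111153] [0.53350986 0.19453259]
stop_back [-111. -322.]
row_face [-111. -322.]
```

Request:
{"method": "drive_tool", "body": {"moves": [[[0.15,-0.5,0.8],0,0.8],[[0.15,-0.5,0.9],0,0.8],[[0.15,-0.5,0.9],0,0.8],[[0.15,-0.5,0.9],0,0.8],[[0.15,-0.5,0.9],0,0.8],[[0.15,-0.5,0.9],0,0.8],[[0.1,-0.35,0.6],0,0.8],[[0,0,0],0,0.8]]}}

```text
time_s: 3.07
eef_pos: [0.407, 0.2493, 0.2847]
ee_rot: [0.0, 1.0, -0.001, -0.002]
force: [0.6, -1.4, -0.0]
width: 0.0684
finger_force: 0.0
```

```bash
python3 - <<'E'
from h import *
c="wrist";s=ctrl.get_state();print(s["eef_pos"],s["ee_rot"],s["width"]);k=get_calibration(c)
im=capture(c);save("w2",im)
for r in spot_point(c,"spacer_1_mid")[:6]: print(np.round(r["pixel"],1),round(r["conf"],2),np.round(at_z(k,r["pixel"],.031),4))
for r in masks_of(c,"spacer_1_mid")[:4]: print(np.round(r["box"]),round(r["conf"],2))
E
```

```text
[0.40695682 0.24926163 0.2847199 ] [ 3.51938138e-05  9.99996920e-01 -1.46866432e-03 -2.00059946e-03] 0.06835062067967994
[242.2 213.3] 0.89 [0.4223 0.2388 0.031 ]
[207. 200. 273. 237.] 0.72
[209. 239. 272. 283.] 0.26
```

View pics/w2.png

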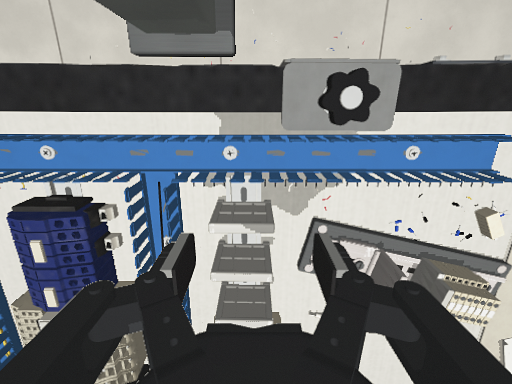

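The close picture shows the spacer top edges at about rows 232, 277 and 320, columns 209–272. The first script's pose was still settling, so I trust 0.239 for spacer y.

```bash
cat >> h.py <<'E'
def snap(n,c="wrist"):
    k=get_calibration(c);s=ctrl.get_state();im=capture(c);save(n,im);np.save("pics/"+n+".npy",k,allow_pickle=True)
    print(n,np.round(s["eef_pos"],4),np.round(s["ee_rot"],4),round(s["width"],4));return k,im
E
python3 - <<'E'
from h import *
k,im=snap("w3")
for r in spot_point("wrist","spacer_1_mid")[:6]: print(np.round(r["pixel"],1),round(r["conf"],2),np.round(at_z(k,r["pixel"],.031),4))
g=cv2.cvtColor(im,cv2.COLOR_RGB2GRAY)
cv2.imwrite("pics/w3c.png",cv2.resize(im[185:335,150:350,::-1],None,fx=4,fy=4,interpolation=cv2.INTER_CUBIC))
E
```

```text
w3 [0.4085 0.2514 0.2874] [-4.e-04  1.e+00  6.e-04  4.e-04] 0.0686
[236.7 209.7] 0.66 [0.4227 0.2368 0.031 ]
```

View pics/w3c.png

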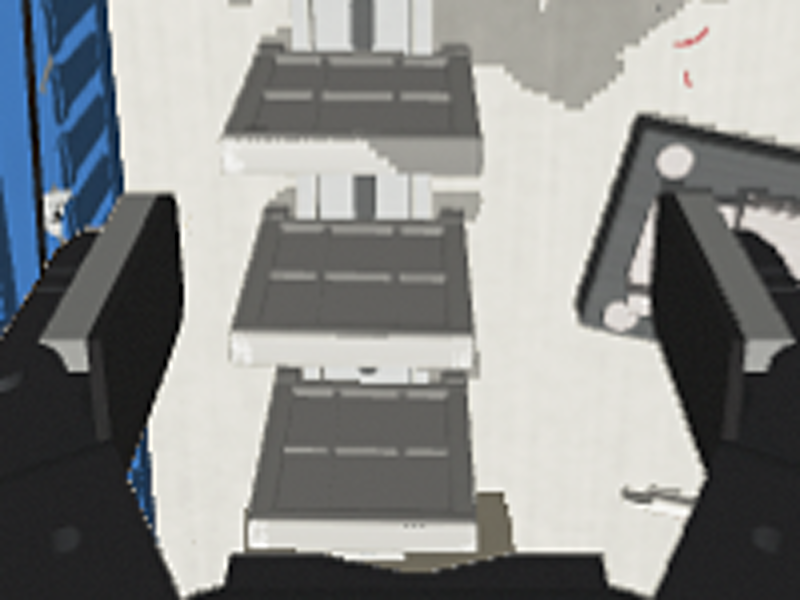

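The crop shows the top faces clearly: spacer 1 at cols 222–482, rows 138–175; spacer 2 at 230–475, 333–368; spacer 3 at 248–477, 520–550.

```bash
python3 - <<'E'
from h import *
k=np.load("pics/w3.npy",allow_pickle=True).item()
f=lambda X,Y,z:at_z(k,(150+X/4,185+Y/4),z)[:2]
for x0,x1,y0,y1 in[(222,482,138,175),(230,475,333,368),(248,477,520,550)]:
    P=np.array([f(x,y,.06) for x in(x0,x1) for y in(y0,y1)]);print(np.round(P.mean(0),4),np.round(P.max(0)-P.min(0),4))
print(f(120,190,.05),f(120,190,.02)); s=ctrl.get_state();print(s["eef_pos"])
k1=None
E
```

```text
[0.4232 0.2396] [0.0084 0.0535]
[0.4698 0.2389] [0.009  0.0537]
[0.52   0.2404] [0.0088 0.0535]
[0.43603999 0.18854381] [0.45181662 0.17930661]
[0.40873046 0.25136286 0.28766053]
```

Request:
{"method": "drive_tool", "body": {"moves": [[[-0.43,-0.59,0],0,0.75],[[0,0,0.9],0,0.75],[[0,0,0.9],0,0.75],[[0,0,0.9],0,0.75],[[0,0,0.9],0,0.75],[[0,0,0.83],0,0.75],[[0,0,0],0,0.75],[[0,0,0],0,0.75],[[0,0,0],0,0.75]], "squeeze": 30}}

```text
time_s: 4.07
eef_pos: [0.4175, 0.2389, 0.199]
ee_rot: [0.0, 1.0, 0.0, 0.001]
force: [0.5, -0.3, 0.2]
width: 0.0641
finger_force: 0.0
```

```bash
python3 - <<'E'
from h import *
k,im=snap("w4")
# expected top corners of spacer 1 in this view
for y in(.2396-.027,.2396+.027): print(np.round(proj(k,[.4187,y,.06]),1),np.round(proj(k,[.4277,y,.06]),1))
for r in spot_point("wrist","spacer_1_mid")[:3]: print(np.round(r["pixel"],1),round(r["conf"],2),np.round(at_z(k,r["pixel"],.031),4))
E
```

```text
w4 [0.4175 0.2389 0.199 ] [1.e-04 1.e+00 4.e-04 6.e-04] 0.0641
[197.5 279.7] [198.7 295. ]
[309.  279.6] [307.9 294.9]
[252.7 255.2] 0.88 [0.4236 0.2393 0.031 ]
```

View pics/w4.png

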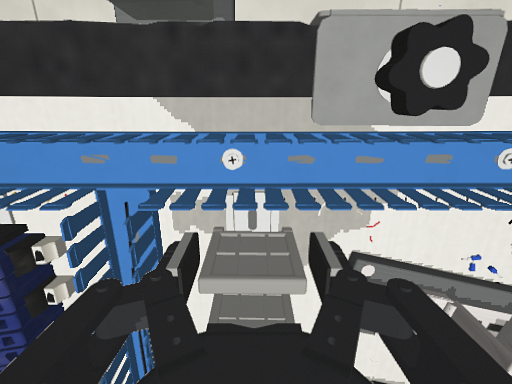

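The fingers straddle spacer 1, whose top lies at cols 198–308, rows 278–294, as predicted.

Request:
{"method": "drive_tool", "body": {"moves": [[[0,0,0],0,0.5],[[0,0,0],0,0.5],[[0,0,0],0,0.5],[[0,0,0],0,0.5],[[0,0,-0.3],0,0.5],[[0,0,-0.8],0,0.5],[[0,0,-1],0,0.5],[[0,0,-1],0,0.5],[[0,0,-1],0,0.5],[[0,0,-0.4],0,0.5]], "squeeze": 30}}

```text
time_s: 5.0
eef_pos: [0.4174, 0.2386, 0.291]
ee_rot: [0.0, 1.0, 0.001, 0.002]
force: [0.5, 0.8, -0.1]
width: 0.0533
finger_force: 31.8
```

Request:
{"method": "drive_tool", "body": {"moves": [[[-0.38,0.44,0],-1,0.5],[[-0.38,0.44,0],-1,0.5],[[-0.38,0.44,0],-1,0.5],[[-0.38,0.44,0],-1,0.5],[[-0.38,0.44,0],-1,0.5],[[-0.38,0.44,0],-1,0.5],[[-0.38,0.44,0],-1,0.5],[[-0.38,0.44,0],-1,0.5],[[-0.38,0.44,0],-1,0.5],[[-0.38,0.44,0],-1,0.5]]}}

```text
time_s: 5.83
eef_pos: [0.4615, 0.3436, 0.2879]
ee_rot: [-0.343, 0.939, -0.0, -0.0]
force: [-0.2, -0.1, 0.0]
width: 0.0538
finger_force: 31.8
```

Request:
{"method": "drive_tool", "body": {"moves": [[[-0.57,0.09,0],-1,0.5],[[-0.57,0.09,0],-1,0.5],[[-0.57,0.09,0],-1,0.5],[[-0.57,0.09,0],-1,0.5],[[-0.57,0.09,0],-1,0.5],[[-0.57,0.09,0],-1,0.5],[[-0.57,0.09,0],-1,0.5],[[-0.57,0.09,0],-1,0.5],[[-0.57,0.09,0],-1,0.5],[[0,0,0],-0.15,0.5]]}}

```text
time_s: 6.67
eef_pos: [0.5042, 0.4378, 0.2877]
ee_rot: [-0.621, 0.783, 0.001, 0.0]
force: [-0.3, 0.7, 0.6]
width: 0.0529
finger_force: 31.8
```

Request:
{"method": "drive_tool", "body": {"moves": [[[0,0,0],0,0.5],[[0,0,0],0,0.5],[[0,0,0],0,0.5]]}}

```text
time_s: 6.92
eef_pos: [0.5047, 0.4351, 0.288]
ee_rot: [-0.619, 0.786, -0.0, -0.0]
force: [0.7, -0.4, 0.7]
width: 0.0534
finger_force: 31.8
```

```bash
python3 - <<'E'
from h import *
k,im=snap("w5")
for n,z in dict(rail_bar=0,stop_back=.0475,row_face=.0475).items():
    for r in spot_point("wrist",n)[:3]: print(n,np.round(r["pixel"],1),round(r["conf"],2),np.round(at_z(k,r["pixel"],z),4))
cv2.imwrite("pics/w5b.png",cv2.resize(im[:,:,::-1],None,fx=1.56,fy=1.56,interpolation=cv2.INTER_CUBIC))
E
```

```text
w5 [0.5047 0.4351 0.288 ] [-6.187e-01  7.856e-01 -4.000e-04 -3.000e-04] 0.0534
rail_bar [258.  154.1] 0.58 [0.4924 0.4066 0.    ]
stop_back [258.  114.8] 0.85 [0.4841 0.3681 0.0475]
row_face [258.4 175.8] 0.72 [0.4949 0.4152 0.0475]
```

View pics/w5b.png

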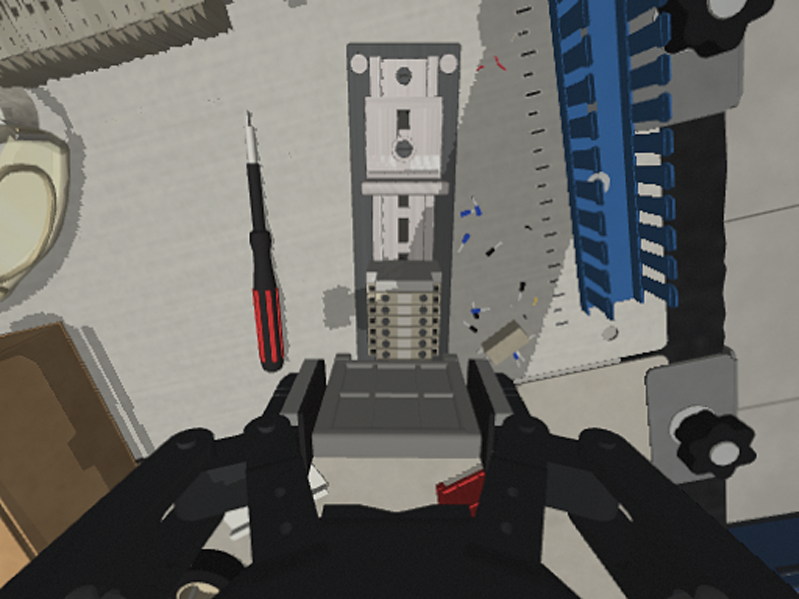

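The picture shows the bar vertical and centred on col ~404. The stop's top strip is at rows 182–194, the row's front top edge is at ~row 273, and the held spacer is upright with its top at cols 312–483, rows 432–455.

```bash
python3 - <<'E'
from h import *
k=np.load("pics/w5.npy",allow_pickle=True).item()
sx=512/799;f=lambda X,Y,z:at_z(k,(X*sx,Y*sx),z)[:2]
a=f(347,43,.012);b=f(461,43,.012);c=f(357,300,.012);d=f(449,300,.012)
print("bar end corners",a,b,np.linalg.norm(a-b),"mid",(a+b)/2,"mid300",(c+d)/2,np.linalg.norm(c-d))
yd=(c+d)/2-(a+b)/2;print("yaw",np.degrees(np.arctan2(*yd)), np.degrees(np.arctan2(*(c-a))),np.degrees(np.arctan2(*(d-b))))
th=np.radians(13.4);u=np.array([np.sin(th),np.cos(th)]);v=np.array([np.cos(th),-np.sin(th)]);e=(a+b)/2
for n,p in dict(stopback=f(404,182,.0655),stopfront=f(404,194,.0655),rowtop=f(404,274,.0615),rowbot=f(404,262,.025)).items(): print(n,p,"s from end",(p-e)@u)
def sv(n,p): print(n,np.round([(p-e)@u-.108,(p-e)@v],4))
q=[f(x,y,.062+.0895) for x in(312,483) for y in(432,455)]
t=np.mean(q,0);sv("heldtop",t);print(np.linalg.norm(q[0]-q[2]),np.linalg.norm(q[0]-q[1]))
s=ctrl.get_state();sv("tcp",s["eef_pos"][:2])
from scipy.spatial.transform import Rotation as R
r=R.from_quat(s["ee_rot"]).as_matrix();print("tool y yaw",np.degrees(np.arctan2(r[1,1],r[0,1])),"bar centre",e+.108*u)
E
```

```text
bar end corners [0.49638659 0.29701738] [0.43889839 0.31090108] 0.059140932526063165 mid [0.46764249 0.30395923] mid300 [0.50048988 0.44115359] 0.05777135484434683
yaw 13.46443134823096 13.18630759432215 13.742553815460248
stopback [0.48385735 0.36856589] s from end 0.06660555758011263
stopfront [0.48505446 0.37366563] s from end 0.07184389510240953
rowtop [0.49380422 0.41126668] s from end 0.11044902332667174
rowbot [0.49378927 0.41427694] s from end 0.1133738660778134
heldtop [0.0312 0.0042]
0.05161956301724038 0.0083623113384543
tcp [0.0286 0.0055]
tool y yaw 166.51400678932734 bar centre [0.49267127 0.40901902]
```

Request:
{"method": "drive_tool", "body": {"moves": [[[0.48,0.06,0],0,0.5],[[0.48,0.06,0],0,0.5],[[0.48,0.06,0.3],0,0.5],[[0.48,0.06,0.4],0,0.5],[[0,0,0.4],0,0.5],[[0,0,0],0,0.5],[[0,0,0],0,0.5],[[0,0,0],0,0.5]]}}

```text
time_s: 7.78
eef_pos: [0.4911, 0.4005, 0.2664]
ee_rot: [-0.62, 0.785, 0.0, 0.0]
force: [0.2, 0.5, -0.5]
width: 0.0536
finger_force: 31.8
```

```bash
cat >> h.py <<'E'
th=np.radians(13.46);U=np.array([np.sin(th),np.cos(th)]);V=np.array([np.cos(th),-np.sin(th)]);C=np.array([.4927,.4090])
def sv(p): p=np.array(p)[:2]-C; return np.round([p@U,p@V],4)
def W(s,v,z): return np.r_[C+s*U+v*V,z]
E
python3 - <<'E'
from h import *
k,im=snap("w6")
s=ctrl.get_state();print("tcp sv",sv(s["eef_pos"]))
cv2.imwrite("pics/w6b.png",cv2.resize(im[:,:,::-1],None,fx=1.56,fy=1.56,interpolation=cv2.INTER_CUBIC))
E
```

```text
w6 [0.4911 0.4005 0.2664] [-6.197e-01  7.848e-01  3.000e-04  4.000e-04] 0.0536
tcp sv [-0.0086  0.0004]
```

View pics/w6b.png

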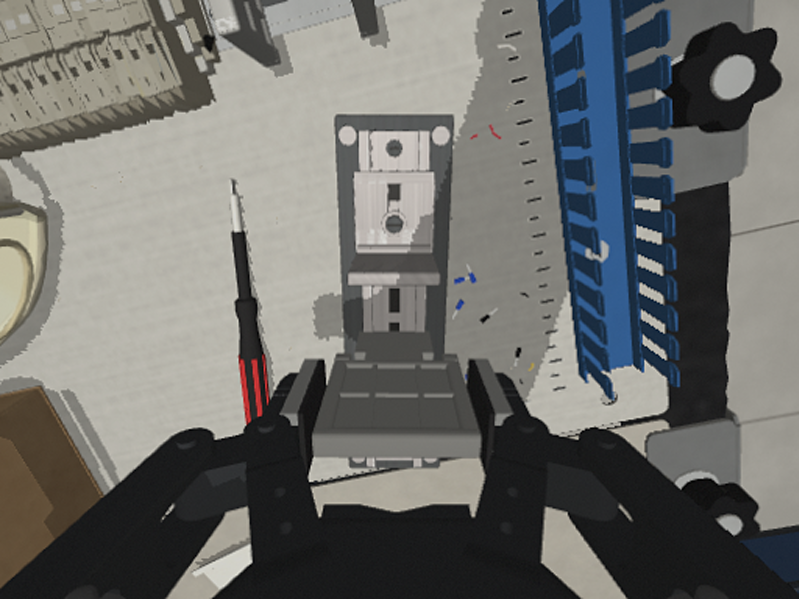

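The picture shows the bar end at cols 336–453 (row 115), the stop's top at rows 275–284, and the held spacer centred at col ~398, a couple of millimetres right of the bar axis.

```bash
python3 - <<'E'
from h import *
k=np.load("pics/w6.npy",allow_pickle=True).item()
sx=512/799;f=lambda X,Y,z:sv(at_z(k,(X*sx,Y*sx),z))
print("bar end",f(336,115,.012),f(453,115,.012),"r340",f(347,340,.012),f(445,340,.012))
print("rail",f(358,132,.0195),f(429,132,.0195),f(363,330,.0195),f(429,330,.0195))
print("stop",f(348,284,.0655),f(440,284,.0655))
print("row top",f(350,462,.0615),f(439,462,.0615))
zt=.2664-.139
print("held top",f(312,432,zt),f(483,432,zt),f(312,456,zt),f(483,456,zt),"legs bottom",f(345,355,zt-.058),f(455,355,zt-.058))
E
```

```text
bar end [-0.108   0.0292] [-0.1081 -0.029 ] r340 [0.0144 0.0282] [ 0.0144 -0.0297]
rail [-0.0998  0.0178] [-0.0998 -0.0167] [0.0048 0.018 ] [ 0.0048 -0.0194]
stop [-0.0365  0.02  ] [-0.0365 -0.0196]
row top [0.0598 0.0228] [ 0.0598 -0.0227]
held top [-0.0076  0.0253] [-0.0076 -0.0275] [0.0013 0.0259] [ 0.0013 -0.0281] legs bottom [-0.0047  0.022 ] [-0.0047 -0.0269]
```

Request:
{"method": "drive_tool", "body": {"moves": [[[0.09,-0.05,0],0,0.5],[[0,0,0.7],0,0.5],[[0,0,0.7],0,0.5],[[0,0,0.6],0,0.5],[[0,0,0.4],0,0.5],[[0,0,0.2],0,0.5],[[0,0,0.12],0,0.5],[[0,0,0],0,0.5],[[0,0,0],0,0.5]]}}

```text
time_s: 8.58
eef_pos: [0.4917, 0.398, 0.2121]
ee_rot: [-0.62, 0.785, 0.0, 0.0]
force: [-0.4, -0.1, -0.2]
width: 0.0534
finger_force: 31.9
```

Request:
{"method": "drive_tool", "body": {"moves": [[[0,0,0.06],0,0.5],[[0,0,0.06],0,0.5],[[0,0,0],0,0.5],[[0,0,0],0,0.5]]}}

```text
time_s: 8.92
eef_pos: [0.4916, 0.3981, 0.2111]
ee_rot: [-0.62, 0.785, -0.0, 0.001]
force: [-2.3, -2.0, 10.4]
width: 0.0533
finger_force: 33.0
```

Request:
{"method": "drive_tool", "body": {"moves": [[[0,0,0],0,0.75],[[0,0,0],0,0.75],[[0,0,0],0,0.75],[[0,0,-0.4],0,0.75],[[0,0,-1],0,0.75],[[0,0,-1],0,0.75],[[0,0,-1],0,0.75],[[0,0,-0.6],0,0.75],[[0,0,0],0,0.75],[[0,0,0],0,0.75]]}}

```text
time_s: 9.75
eef_pos: [0.4916, 0.3977, 0.2897]
ee_rot: [-0.62, 0.785, -0.0, 0.001]
force: [-0.3, -0.4, -0.1]
width: 0.0643
finger_force: 0.0
```

```bash
python3 - <<'E'
from h import *
k,im=snap("w7")
s=ctrl.get_state();print("tcp sv",sv(s["eef_pos"]))
for n,z in dict(stop_back=.0475,row_face=.0475,spacer_1_mid=.0425).items():
    for r in spot_point("wrist",n)[:3]: print(n,np.round(r["pixel"],1),round(r["conf"],2),sv(at_z(k,r["pixel"],z)))
cv2.imwrite("pics/w7b.png",cv2.resize(im[150:350,156:356,::-1],None,fx=3,fy=3,interpolation=cv2.INTER_CUBIC))
E
```

```text
w7 [0.4916 0.3977 0.2897] [-6.195e-01  7.850e-01 -1.000e-04  5.000e-04] 0.0643
tcp sv [-0.0115  0.0015]
stop_back [253.8 162.6] 0.79 [-0.0431  0.0006]
row_face [255.3 219.4] 0.8 [ 0.0076 -0.0007]
spacer_1_mid [252.6 202.2] 0.63 [-0.0065  0.0016]
```

View pics/w7b.png

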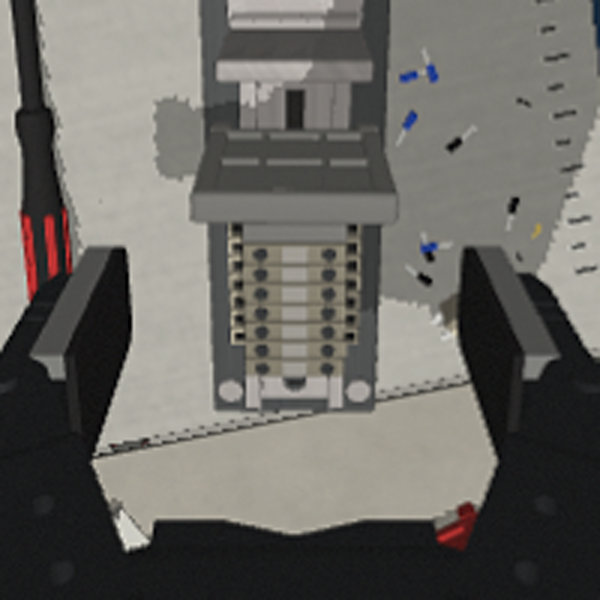

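The tenth and last picture shows spacer 1 upright and astride the rail in front of the row, its top at crop rows 193–222, cols 190–398. From here I work by numbers only.

```bash
python3 - <<'E'
from h import *
k=np.load("pics/w7.npy",allow_pickle=True).item()
f=lambda X,Y,z:sv(at_z(k,(156+X/3,150+Y/3),z))
print("top",[f(x,y,.0715) for x in(191,398) for y in(194,222)])
print("stop top",f(217,62,.0655),f(373,62,.0655),f(217,80,.0655),f(373,80,.0655))
print("row side end/plates",f(240,225,.0615),f(295,241,.0615))
g=cv2.imread("pics/w7.png",0)
for c in(240,254,268): print(c,g[165:245,c].tolist())
E
```

```text
top [array([-0.0076,  0.0269]), array([0.0004, 0.0272]), array([-0.0076, -0.0263]), array([ 0.0003, -0.0266])]
stop top [-0.041   0.0198] [-0.041  -0.0194] [-0.0363  0.0199] [-0.0363 -0.0195]
row side end/plates [0.0061 0.0152] [0.011  0.0001]
240 [74, 73, 74, 72, 80, 128, 170, 178, 174, 172, 168, 156, 161, 186, 182, 181, 184, 188, 188, 191, 166, 120, 122, 122, 122, 124, 124, 108, 85, 105, 112, 87, 69, 71, 70, 71, 70, 82, 111, 111, 77, 69, 71, 70, 71, 71, 71, 70, 75, 96, 118, 123, 122, 120, 121, 121, 120, 120, 108, 95, 115, 121, 119, 118, 119, 102, 99, 132, 116, 81, 91, 115, 118, 108, 128, 105, 91, 114, 117, 103]
254 [76, 75, 71, 72, 83, 135, 178, 185, 178, 173, 172, 155, 127, 125, 106, 46, 32, 36, 36, 37, 36, 36, 35, 38, 37, 34, 33, 41, 67, 103, 113, 86, 69, 71, 71, 71, 70, 74, 105, 112, 76, 69, 72, 70, 71, 70, 70, 70, 74, 93, 116, 123, 123, 122, 122, 120, 119, 119, 112, 105, 115, 122, 120, 121, 120, 102, 101, 144, 157, 155, 156, 157, 134, 106, 144, 157, 155, 156, 141, 109]
268 [71, 71, 72, 72, 75, 100, 120, 122, 119, 118, 119, 113, 110, 120, 119, 120, 119, 119, 119, 119, 122, 122, 120, 122, 121, 122, 123, 112, 85, 98, 118, 99, 69, 71, 71, 71, 69, 74, 106, 117, 87, 69, 71, 71, 71, 70, 71, 69, 70, 91, 116, 123, 124, 122, 122, 120, 121, 119, 113, 106, 115, 125, 124, 121, 121, 103, 97, 130, 130, 125, 124, 129, 120, 109, 133, 126, 125, 127, 115, 102]
```

Request:
{"method": "drive_tool", "body": {"moves": [[[0.37,-0.16,0],1,0.75],[[0.37,-0.16,0],1,0.75],[[0.37,-0.16,0],1,0.75],[[0.37,-0.16,0],1,0.75],[[0.37,-0.16,0],1,0.75],[[0.37,-0.16,0],1,0.75],[[0.37,-0.16,0],1,0.75],[[0.37,-0.16,0],1,0.75],[[0.37,-0.16,0],1,0.75],[[0.37,-0.16,0],1,0.75]]}}

```text
time_s: 10.78
eef_pos: [0.4803, 0.3189, 0.2883]
ee_rot: [-0.312, 0.95, -0.0, -0.001]
force: [0.3, 0.6, 0.4]
width: 0.064
finger_force: 0.0
```

Request:
{"method": "drive_tool", "body": {"moves": [[[0.22,-0.39,0],1,0.75],[[0.22,-0.39,0],1,0.75],[[0.22,-0.39,0],1,0.75],[[0.22,-0.39,0],1,0.75],[[0.22,-0.39,0],1,0.75],[[0.22,-0.39,0],1,0.75],[[0.22,-0.39,0],1,0.75],[[0.22,-0.39,0],1,0.75],[[0.22,-0.39,0],1,0.75],[[0,0,0],0.15,0.75]]}}

```text
time_s: 11.62
eef_pos: [0.4676, 0.2396, 0.2885]
ee_rot: [0.003, 1.0, -0.001, -0.001]
force: [-0.3, -0.2, 0.1]
width: 0.064
finger_force: 0.0
```

Request:
{"method": "drive_tool", "body": {"moves": [[[0,0,0],0,0.75],[[0,0,0],0,0.75],[[0,0,0],0,0.75]]}}

```text
time_s: 11.87
eef_pos: [0.4684, 0.2418, 0.2891]
ee_rot: [-0.001, 1.0, 0.0, -0.0]
force: [-0.0, -0.7, -0.2]
width: 0.064
finger_force: 0.0
```

```bash
python3 - <<'E'
from h import *
k,im=snap("w8")
print(ctrl.get_state()["ee_rot"])
for r in spot_point("wrist","spacer_1_mid")[:4]: print(np.round(r["pixel"],1),round(r["conf"],2),np.round(at_z(k,r["pixel"],.031),4))
# check top face of spacer 2 against the prediction
g=cv2.cvtColor(im,cv2.COLOR_RGB2GRAY).astype(int)
a=proj(k,[.4653,.2389,.06]);b=proj(k,[.4743,.2389,.06]);print(a,b,"col profile",g[int(a[1])-8:int(b[1])+9,int(a[0])].tolist(),"from",int(a[1])-8)
L=proj(k,[.4698,.2119,.06]);R_=proj(k,[.4698,.2659,.06]);y=int(L[1]);print(L,R_);print(g[y,int(L[0])-8:int(L[0])+8].tolist(),g[y,int(R_[0])-8:int(R_[0])+8].tolist())
E
```

```text
w8 [0.4684 0.2418 0.2891] [-9.e-04  1.e+00  2.e-04 -1.e-04] 0.064
[-6.86760700e-04  9.99999751e-01  1.49334988e-04 -6.12548238e-05]
[432.6 222.1] 0.7 [0.4952 0.4105 0.031 ]
[248.97084633 203.33218915] [249.0138376 213.6408346] col profile [122, 87, 79, 81, 82, 81, 81, 81, 96, 121, 133, 135, 134, 132, 132, 132, 131, 124, 152, 187, 183, 184, 171, 131, 97, 89, 91] from 195
[215.58773972 208.48415154] [282.38126137 208.56478668]
[195, 195, 196, 195, 194, 192, 195, 200, 139, 117, 129, 131, 131, 131, 131, 132] [134, 133, 134, 134, 133, 135, 130, 129, 194, 152, 137, 138, 140, 140, 139, 139]
```

Request:
{"method": "drive_tool", "body": {"moves": [[[0.23,-0.15,0],0,0.75],[[0,0,0.9],0,0.75],[[0,0,0.9],0,0.75],[[0,0,0.9],0,0.75],[[0,0,0.9],0,0.75],[[0,0,0.6],0,0.75],[[0,0,0.3],0,0.75],[[0,0,0],0,0.75],[[0,0,0],0,0.75]]}}

```text
time_s: 12.72
eef_pos: [0.4637, 0.2382, 0.1995]
ee_rot: [0.0, 1.0, -0.0, -0.0]
force: [0.4, -0.5, 0.0]
width: 0.0636
finger_force: 0.0
```

Request:
{"method": "drive_tool", "body": {"moves": [[[0,0,0],0,0.5],[[0,0,0],0,0.5],[[0,0,0],0,0.5],[[0,0,0],0,0.5],[[0,0,-0.3],0,0.5],[[0,0,-0.8],0,0.5],[[0,0,-1],0,0.5],[[0,0,-1],0,0.5],[[0,0,-1],0,0.5],[[0,0,-0.4],0,0.5]]}}

```text
time_s: 13.55
eef_pos: [0.464, 0.2384, 0.292]
ee_rot: [0.0, 1.0, 0.001, 0.001]
force: [-0.8, 1.0, 0.3]
width: 0.0534
finger_force: 31.7
```

Request:
{"method": "drive_tool", "body": {"moves": [[[-0.19,0.33,0],-1,0.5],[[-0.19,0.33,0],-1,0.5],[[-0.19,0.33,0],-1,0.5],[[-0.19,0.33,0],-1,0.5],[[-0.19,0.33,0],-1,0.5],[[-0.19,0.33,0],-1,0.5],[[-0.19,0.33,0],-1,0.5],[[-0.19,0.33,0],-1,0.5],[[-0.19,0.33,0],-1,0.5],[[-0.19,0.33,0],-1,0.5]]}}

```text
time_s: 14.38
eef_pos: [0.4791, 0.3113, 0.2888]
ee_rot: [-0.343, 0.939, -0.0, -0.0]
force: [-0.3, -0.5, -1.0]
width: 0.0535
finger_force: 31.6
```

Request:
{"method": "drive_tool", "body": {"moves": [[[-0.39,0.15,0],-1,0.5],[[-0.39,0.15,0],-1,0.5],[[-0.39,0.15,0],-1,0.5],[[-0.39,0.15,0],-1,0.5],[[-0.39,0.15,0],-1,0.5],[[-0.39,0.15,0],-1,0.5],[[-0.39,0.15,0],-1,0.5],[[-0.39,0.15,0],-1,0.5],[[-0.39,0.15,0],-1,0.5],[[0,0,0],-0.15,0.5]]}}

```text
time_s: 15.22
eef_pos: [0.4952, 0.3847, 0.2888]
ee_rot: [-0.621, 0.783, 0.001, -0.0]
force: [0.6, -0.2, -0.5]
width: 0.0537
finger_force: 31.6
```

Request:
{"method": "drive_tool", "body": {"moves": [[[0,0,0],0,0.5],[[0,0,0],0,0.5],[[0,0,0],0,0.5]]}}

```text
time_s: 15.47
eef_pos: [0.496, 0.3825, 0.2891]
ee_rot: [-0.619, 0.786, -0.0, -0.0]
force: [0.6, -0.4, 0.6]
width: 0.0536
finger_force: 31.6
```

```bash
cat >> h.py <<'E'
from scipy.spatial.transform import Rotation as R
def todo(tgt,yaw=None):
    s=ctrl.get_state();r=R.from_quat(s["ee_rot"]).as_matrix()
    print("pos",np.round(s["eef_pos"],4),"units",np.round(r.T@(np.array(tgt)-s["eef_pos"])/.02,3),"tool y yaw",np.round(np.degrees(np.arctan2(r[1,1],r[0,1])),2))
E
python3 - <<'E'
from h import *
k,im=snap("w9"); todo([.4892,.3879,.2121])
g=cv2.cvtColor(im,cv2.COLOR_RGB2GRAY).astype(int)
# held spacer: bright top strip in the picture vs w6's (rows 277-292, cols 200-309)
print(g[265:300,254].tolist()); print(g[285,190:215].tolist(),g[285,300:320].tolist())
w=cv2.imread("pics/w6.png",0).astype(int);print(w[265:300,254].tolist());print(w[285,190:215].tolist(),w[285,300:320].tolist())
E
```

```text
w9 [0.496  0.3825 0.2891] [-6.187e-01  7.857e-01 -3.000e-04 -3.000e-04] 0.0536
pos [0.496  0.3826 0.2892] units [-0.179  0.391  3.855] tool y yaw 166.46
[74, 75, 74, 74, 74, 74, 74, 75, 71, 69, 73, 77, 83, 101, 115, 120, 124, 124, 123, 123, 122, 122, 122, 122, 121, 121, 119, 115, 129, 81, 82, 82, 103, 162, 93]
[23, 22, 32, 38, 37, 34, 19, 17, 20, 17, 52, 113, 122, 121, 122, 122, 123, 122, 122, 122, 122, 123, 122, 122, 122] [122, 124, 122, 123, 123, 124, 120, 83, 37, 19, 20, 19, 30, 37, 41, 36, 27, 22, 24, 26]
[73, 74, 74, 73, 73, 74, 73, 74, 73, 68, 71, 75, 80, 95, 110, 117, 121, 123, 122, 122, 122, 123, 122, 121, 121, 121, 120, 122, 148, 176, 100, 80, 83, 84, 80]
[23, 22, 34, 37, 37, 34, 17, 20, 22, 13, 109, 116, 122, 122, 122, 122, 122, 122, 121, 122, 121, 121, 121, 122, 122] [122, 122, 123, 122, 123, 123, 122, 118, 70, 14, 20, 19, 31, 36, 38, 36, 25, 22, 27, 25]
```

Request:
{"method": "drive_tool", "body": {"moves": [[[-0.09,0.2,0],0,0.5],[[-0.09,0.19,0],0,0.5],[[0,0,0.8],0,0.5],[[0,0,0.8],0,0.5],[[0,0,0.4],0,0.5],[[0,0,0],0,0.5],[[0,0,0],0,0.5]]}}

```text
time_s: 16.1
eef_pos: [0.4887, 0.3896, 0.2533]
ee_rot: [-0.62, 0.785, -0.0, 0.002]
force: [-4.4, -6.2, 27.3]
width: 0.0537
finger_force: 44.8
```

```bash
python3 - <<'E'
from h import *
todo([.4892,.3879,.2121])
E
```

```text
pos [0.4887 0.3896 0.2533] units [ 0.083 -0.035  2.059] tool y yaw 166.56
```

Contact came too early: spacer 2 is probably riding on spacer 1's top. I'll back off and measure.

Request:
{"method": "drive_tool", "body": {"moves": [[[0,0,-0.3],0,0.5],[[0,0,-0.7],0,0.5],[[0,0,-1],0,0.5],[[0,0,0],0,0.5],[[0,0,0],0,0.5],[[0,0,0],0,0.5]]}}

```text
time_s: 16.6
eef_pos: [0.4887, 0.3886, 0.2889]
ee_rot: [-0.62, 0.785, -0.0, -0.0]
force: [0.7, -1.3, -0.8]
width: 0.0534
finger_force: 42.2
```

```bash
python3 - <<'E'
from h import *
k,im=snap("w10"); todo([.4892,.3879,.2121]); print(ctrl.get_state()["force"],sv(ctrl.get_state()["eef_pos"]))
g=cv2.cvtColor(im,cv2.COLOR_RGB2GRAY).astype(int)
for c in(225,254,285): print(c,g[215:310,c].tolist())
for r in(285,240): print(r,g[r,180:330].tolist())
for r in masks_of("wrist","spacer_1_mid"): print(r["box"],r["conf"])
for r in spot_point("wrist","spacer_1_mid"): print(r)
for c in("scene","side"):
    capture(c)
    for r in masks_of(c,"spacer_1_mid"): print(c,np.round(r["box"]),round(r["conf"],2))
    for r in spot_point(c,"spacer_1_mid"): print(c,np.round(r["pixel"]),round(r["conf"],2),sv(at_z(c,r["pixel"],.0425)))
    print("expected sp1",proj(c,W(-.0038,0,.0425)))
E
```

```text
w10 [0.4887 0.3886 0.2889] [-6.196e-01  7.849e-01 -1.000e-04 -2.000e-04] 0.0534
pos [0.4887 0.3884 0.2885] units [ 0.016 -0.031  3.822] tool y yaw 166.57
[ 0.41950729 -0.71605912 -0.26992351] [-0.0209  0.0009]
225 [72, 72, 74, 72, 70, 71, 94, 122, 131, 132, 130, 130, 130, 128, 129, 126, 111, 88, 85, 85, 84, 85, 82, 85, 90, 90, 89, 87, 87, 96, 107, 107, 97, 69, 85, 111, 128, 118, 60, 65, 64, 65, 65, 65, 66, 65, 64, 68, 103, 136, 126, 87, 62, 64, 65, 65, 65, 65, 65, 65, 64, 65, 65, 65, 64, 64, 68, 77, 95, 110, 120, 128, 129, 128, 129, 129, 128, 129, 127, 128, 128, 128, 127, 129, 127, 125, 108, 90, 177, 172, 170, 170, 169, 171, 170]
254 [70, 71, 72, 71, 70, 72, 93, 121, 132, 133, 132, 132, 131, 130, 130, 128, 111, 76, 74, 74, 90, 120, 132, 127, 127, 127, 110, 107, 153, 165, 165, 166, 157, 115, 74, 102, 123, 124, 87, 62, 64, 65, 65, 65, 65, 66, 64, 63, 86, 127, 138, 120, 60, 64, 65, 66, 65, 65, 65, 64, 65, 66, 64, 65, 64, 64, 65, 74, 88, 106, 117, 126, 131, 130, 130, 130, 130, 129, 129, 129, 129, 128, 129, 128, 129, 127, 118, 145, 175, 174, 174, 174, 174, 173, 173]
285 [131, 118, 89, 75,
[... 1358 characters left out ...]
86, 85, 86, 83, 177, 166, 164, 165, 115, 119, 126, 127, 127, 126, 127, 126, 126, 127, 127, 125, 126, 126, 127, 127, 127, 127, 126, 127, 127, 127, 127, 127, 127, 127, 128, 128, 128, 128, 127, 128, 129, 129, 130, 109, 116, 119, 117, 135, 78, 60, 62, 63, 63, 61, 68, 128, 136, 134, 134, 133, 133, 133, 132, 132, 133, 133, 134, 89, 57, 72, 61, 58, 53, 28, 20, 21, 20, 19, 24, 22, 28, 71, 80, 81, 80, 80, 80, 81, 80, 81, 61, 33, 22, 23, 23, 19, 35, 104, 127, 135, 136, 135, 135]
[217.4, 203.4, 285.6, 233.7] 0.6
{'pixel': [253.7, 214.1], 'conf': 0.66}
expected sp1 [252.23159525 196.49600495]
side [247. 182. 270. 211.] 0.58
side [258. 198.] 0.84 [-0.0053  0.0011]
expected sp1 [257.93608313 197.93471879]
```

```bash
python3 - <<'E'
from h import *
from scipy.optimize import least_squares
w=cv2.imread("pics/w9.png",0).astype(int);print("w9",w[215:300,254].tolist(), w[286,185:205].tolist(),w[286,300:322].tolist())
w=cv2.imread("pics/w10.png",0).astype(int);print("w10",w[290,185:205].tolist(),w[290,305:325].tolist())
def pts(k,tcp,rot,x,z,pitch,hs):
    # spacer-local (thickness dir a along tool -x, height h along tool -z), centre at tool (x,0,z)
    out=[]
    r=R.from_quat(rot).as_matrix()
    for a,h in hs:
        c,s=np.cos(pitch),np.sin(pitch)
        X=x-(a*c+h*s); Zt=z-(-a*s+h*c)
        out.append(proj(k,np.array(tcp)+r@np.array([X,0,Zt]))[1])
    return np.array(out)
k9=np.load("pics/w9.npy",allow_pickle=True).item();k10=np.load("pics/w10.npy",allow_pickle=True).item()
r=[-.6187,.7857,-.0003,-.0003]
# a=-.0045 is the camera-side face; top front, top back, plate bottom front, leg bottom
hs=[(-.0045,.029),(.0045,.029),(-.0045,-.023),(-.0045,-.029)]
print("nominal w9",pts(k9,[.496,.3825,.2891],r,-.006,.168,0,hs))
for z in(.168,.160,.156,.152): print("w10",z,[np.round(pts(k10,[.4887,.3886,.2889],[-.6196,.7849,-.0001,-.0002],-.006,z,p,hs),1).tolist() for p in(-.1,0,.1)])
E
```

```text
w9 [74, 73, 72, 99, 116, 87, 73, 74, 73, 74, 73, 73, 74, 71, 70, 75, 75, 81, 103, 120, 117, 90, 72, 72, 74, 74, 73, 74, 73, 74, 73, 73, 73, 73, 73, 72, 82, 109, 122, 100, 70, 72, 74, 74, 73, 74, 73, 74, 73, 74, 73, 74, 74, 73, 74, 74, 73, 74, 70, 68, 72, 76, 82, 101, 114, 119, 123, 123, 122, 122, 122, 121, 122, 121, 120, 120, 118, 114, 129, 80, 82, 81, 102, 161, 92] [26, 25, 24, 24, 25, 24, 21, 28, 39, 38, 36, 20, 19, 20, 16, 48, 110, 121, 121, 121] [122, 122, 121, 121, 121, 123, 119, 81, 36, 16, 21, 20, 30, 38, 38, 34, 28, 22, 24, 25, 25, 24]
w10 [26, 25, 25, 25, 27, 27, 21, 24, 61, 113, 124, 127, 126, 127, 127, 127, 128, 127, 126, 127] [131, 130, 130, 131, 131, 132, 131, 131, 123, 95, 51, 21, 24, 27, 25, 27, 24, 24, 27, 24]
nominal w9 [277.81136178 293.25235035 228.4950316  224.52298146]
w10 0.168 [[272.1, 288.8, 231.4, 228.2], [277.9, 293.3, 228.6, 224.6], [283.4, 297.3, 225.9, 221.2]]
w10 0.16 [[282.9, 300.6, 237.2, 233.7], [289.1, 305.2, 234.3, 229.9], [294.9, 309.3, 231.5, 226.4]]
w10 0.156 [[288.9, 307.0, 240.3, 236.6], [295.2, 311.8, 237.3, 232.8], [301.2, 315.9, 234.5, 229.2]]
w10 0.152 [[295.3, 313.9, 243.6, 239.6], [301.8, 318.8, 240.5, 235.8], [307.9, 322.9, 237.7, 232.2]]
```

```bash
cat >> h.py <<'E'
from scipy.optimize import least_squares
def rows_of(k,tcp,rot,x,z,pitch,hs):
    out=[];r=R.from_quat(rot).as_matrix();c,s=np.cos(pitch),np.sin(pitch)
    for a,h in hs: out.append(proj(k,np.array(tcp)+r@np.array([x-(a*c+h*s),0,z-(-a*s+h*c)]))[1])
    return np.array(out)
E
python3 - <<'E'
from h import *
L=lambda n:np.load(f"pics/{n}.npy",allow_pickle=True).item()
k9,k10=L("w9"),L("w10");t9,r9=[.496,.3825,.2891],[-.6187,.7857,-.0003,-.0003];t10,r10=[.4887,.3886,.2889],[-.6196,.7849,-.0001,-.0002]
f=lambda h:rows_of(k9,t9,r9,-.006,.168,0,[(-.0045,h[0]),(-.0045,h[1])])-[253,234]
h=least_squares(f,[.01,-.01],x_scale=.01,diff_step=1e-3).x;print("stripe heights",h)
hs=[(-.0045,.029),(.0045,.029),(-.0045,h[0]),(-.0045,h[1])]
ob=[283.5,301.5,265,251.5]
g=lambda p:rows_of(k10,t10,r10,p[0],p[1],p[2],hs)-ob
for p0 in([-.006,.16,0],[-.006,.155,-.3]):
    q=least_squares(g,p0,x_scale=[.01,.01,.1],diff_step=1e-4);print(q.x,np.degrees(q.x[2]),q.fun)
E
```

```text
stripe heights [ 0.00706908 -0.0152779 ]
[-0.01303862  0.1635923  -0.21344716] -12.229621663910695 [-0.08408516  0.01589353  0.16222832 -0.09441663]
[-0.01303862  0.1635923  -0.21344716] -12.229621639698546 [-0.08408516  0.01589352  0.16222832 -0.09441664]
```

Request:
{"method": "drive_tool", "body": {"moves": [[[-0.5,0,0],0,0.5],[[-0.5,0,0],0,0.5],[[-0.5,0,0],0,0.5],[[-0.5,0,0],0,0.5],[[-0.5,0,0],0,0.5],[[0,0,0],0,0.5],[[0,0,0],0,0.5],[[0,0,0],0,0.5]]}}

```text
time_s: 17.72
eef_pos: [0.5006, 0.4371, 0.289]
ee_rot: [-0.62, 0.785, -0.0, -0.0]
force: [0.5, 0.0, -0.3]
width: 0.0533
finger_force: 42.2
```

```bash
python3 - <<'E'
from h import *
k,im=snap("w11"); print(sv(ctrl.get_state()["eef_pos"]))
g=cv2.cvtColor(im,cv2.COLOR_RGB2GRAY).astype(int)
for v in(-.012,0,.012):
    o=[]
    for s in np.arange(-.046,.016,.001):
        p=proj(k,W(s,v,.0715)); o.append(int(cv2.getRectSubPix(g.astype(np.float32),(1,1),tuple(map(float,p)))[0,0]))
    print(v,"from s=-46mm @z71.5:",o)
s=-.0035
print("across at s=-3.5mm",[int(g[int(round(p[1])),int(round(p[0]))]) for p in (proj(k,W(s,v,.0715)) for v in np.arange(-.034,.035,.001))])
for n in("spacer_1_mid","row_face","stop_back"):
  for r in spot_point("wrist",n)[:2]: print(n,r["conf"],sv(at_z(k,r["pixel"],.0425 if n[0:2]=="sp" else .0475)))
E
```

```text
w11 [0.5006 0.4371 0.289 ] [-6.197e-01  7.849e-01 -2.000e-04 -3.000e-04] 0.0533
[0.0289 0.0013]
-0.012 from s=-46mm @z71.5: [134, 156, 168, 87, 101, 181, 188, 183, 179, 149, 168, 182, 180, 180, 180, 179, 172, 158, 147, 122, 123, 123, 123, 124, 124, 124, 125, 125, 125, 107, 105, 114, 70, 72, 84, 114, 88, 73, 72, 72, 89, 117, 126, 124, 123, 122, 121, 120, 107, 105, 127, 127, 127, 123, 107, 125, 142, 139, 138, 139, 109, 120]
0 from s=-46mm @z71.5: [136, 157, 169, 88, 102, 179, 190, 185, 177, 154, 80, 60, 61, 61, 56, 132, 186, 181, 182, 174, 108, 55, 58, 58, 59, 58, 58, 58, 51, 55, 147, 161, 72, 72, 116, 166, 103, 71, 72, 72, 116, 163, 180, 177, 175, 174, 170, 150, 123, 111, 143, 148, 146, 130, 103, 123, 152, 159, 159, 160, 116, 119]
0.012 from s=-46mm @z71.5: [139, 157, 169, 89, 100, 179, 187, 176, 170, 143, 168, 182, 181, 181, 181, 180, 180, 179, 179, 179, 178, 179, 179, 178, 178, 177, 177, 179, 177, 134, 145, 162, 70, 68, 114, 166, 92, 71, 72, 72, 117, 164, 179, 176, 174, 173, 171, 169, 137, 137, 181, 177, 174, 166, 138, 169, 187, 164, 171, 189, 144, 153]
across at s=-3.5mm [123, 126, 127, 126, 127, 128, 130, 131, 127, 125, 124, 124, 124, 125, 126, 124, 124, 125, 125, 126, 125, 125, 125, 123, 125, 124, 124, 125, 124, 125, 124, 127, 180, 178, 177, 178, 177, 177, 177, 178, 178, 177, 177, 177, 178, 178, 177, 177, 177, 177, 178, 178, 178, 177, 178, 177, 179, 190, 198, 198, 190, 168, 181, 180, 181, 180, 179, 177, 175]
spacer_1_mid 0.6 [-0.0045  0.0014]
row_face 0.59 [ 0.0064 -0.0005]
stop_back 0.55 [-0.0407  0.    ]
```

Request:
{"method": "drive_tool", "body": {"moves": [[[0.6,0,0],0,0.5],[[0.7,0,0],0,0.5],[[0.7,0,0],0,0.5],[[0.7,0,0],0,0.5],[[0.52,0,0],0,0.5],[[0,0,0],0,0.5],[[0,0,0],0,0.5],[[0,0,0.5],0,0.5],[[0,0,0.5],0,0.5],[[0,0,0],0,0.5]]}}

```text
time_s: 18.75
eef_pos: [0.4852, 0.3746, 0.2666]
ee_rot: [-0.62, 0.785, 0.0, -0.002]
force: [0.4, 0.3, -1.1]
width: 0.0537
finger_force: 42.2
```

```bash
python3 - <<'E'
from h import *
todo(W(-.0355,.0013,.2085)); print(sv(ctrl.get_state()["eef_pos"]),ctrl.get_state()["force"])
E
```

```text
pos [0.4852 0.3746 0.2666] units [ 0.009 -0.038  2.904] tool y yaw 166.62
[-0.0352  0.0007] [ 0.39599425  0.26797875 -1.0723796 ]
```

Request:
{"method": "drive_tool", "body": {"moves": [[[0,0,0.4],0,0.5],[[0,0,0.5],0,0.5],[[0,0,0.5],0,0.5],[[0,0,0.4],0,0.5],[[0,0,0.2],0,0.5],[[0,0,0],0,0.5],[[0,0,0],0,0.5]]}}

```text
time_s: 19.33
eef_pos: [0.4857, 0.3746, 0.229]
ee_rot: [-0.62, 0.785, 0.0, -0.0]
force: [0.1, 0.5, -0.8]
width: 0.0533
finger_force: 42.2
```

Request:
{"method": "drive_tool", "body": {"moves": [[[0,0,0.3],0,0.5],[[0,0,0.3],0,0.5],[[0,0,0.2],0,0.5],[[0,0,0.15],0,0.5],[[0,0,0.05],0,0.5],[[0,0,0],0,0.5],[[0,0,0],0,0.5]], "squeeze": 20}}

```text
time_s: 19.92
eef_pos: [0.4857, 0.3747, 0.2093]
ee_rot: [-0.62, 0.785, 0.0, 0.0]
force: [0.2, 0.3, 0.2]
width: 0.0533
finger_force: 42.2
```

Request:
{"method": "drive_tool", "body": {"moves": [[[-0.1,0,0],0,0.5],[[-0.1,0,0],0,0.5],[[-0.1,0,0],0,0.5],[[-0.1,0,0],0,0.5],[[0,0,0],0,0.5]]}}

```text
time_s: 20.33
eef_pos: [0.4876, 0.383, 0.2094]
ee_rot: [-0.62, 0.785, 0.0, 0.0]
force: [1.2, 0.6, -0.4]
width: 0.0536
finger_force: 42.2
```

Request:
{"method": "drive_tool", "body": {"moves": [[[-0.06,0,0],0,0.5],[[-0.06,0,0],0,0.5],[[0,0,0],0,0.5]]}}

```text
time_s: 20.58
eef_pos: [0.4881, 0.3849, 0.2093]
ee_rot: [-0.62, 0.785, 0.0, 0.0]
force: [-0.0, -0.0, -0.5]
width: 0.0533
finger_force: 42.2
```

Request:
{"method": "drive_tool", "body": {"moves": [[[-0.06,0,0],0,0.5],[[0,0,0],0,0.5]]}}

```text
time_s: 20.75
eef_pos: [0.4884, 0.386, 0.2093]
ee_rot: [-0.62, 0.785, 0.0, 0.0]
force: [-0.4, 0.0, -0.8]
width: 0.0533
finger_force: 42.2
```

```bash
python3 - <<'E'
from h import *
k,im=snap("w12"); s=ctrl.get_state();print(sv(s["eef_pos"]))
g=cv2.cvtColor(im,cv2.COLOR_RGB2GRAY).astype(int)
for c in(225,254,285): print(c,"from 200",g[200:315,c].tolist())
print("@z71.5 s from -46",[int(g[int(round(p[1])),int(round(p[0]))]) for p in (proj(k,W(x,0.003,.0715)) for x in np.arange(-.046,.02,.001)) if p[1]<380])
print(g[290,185:205].tolist(),g[290,300:325].tolist())
E
```

```text
w12 [0.4884 0.386  0.2093] [-6.196e-01  7.849e-01  0.000e+00  1.000e-04] 0.0533
[-0.0234  0.0012]
225 from 200 [143, 155, 167, 187, 197, 160, 87, 74, 76, 77, 78, 78, 77, 77, 77, 78, 78, 77, 78, 78, 78, 79, 76, 74, 74, 75, 75, 75, 74, 75, 75, 75, 76, 76, 73, 80, 104, 119, 123, 127, 125, 123, 122, 122, 123, 116, 85, 59, 66, 86, 111, 129, 117, 61, 64, 66, 64, 66, 66, 66, 66, 64, 69, 103, 137, 126, 88, 62, 64, 64, 65, 66, 64, 65, 65, 66, 65, 66, 65, 65, 64, 69, 78, 97, 111, 120, 129, 130, 130, 129, 129, 129, 129, 129, 128, 128, 129, 129, 129, 128, 126, 113, 74, 75, 66, 74, 77, 80, 85, 101, 116, 119, 124, 124, 123]
254 from 200 [109, 116, 123, 131, 135, 117, 80, 75, 76, 76, 76, 75, 76, 76, 76, 77, 76, 76, 76, 75, 76, 77, 76, 77, 76, 76, 77, 76, 77, 77, 77, 77, 77, 78, 75, 83, 106, 124, 131, 133, 130, 130, 128, 126, 127, 117, 72, 34, 56, 80, 105, 124, 125, 88, 62, 64, 66, 65, 66, 65, 66, 63, 62, 86, 126, 138, 121, 59, 64, 65, 65, 66, 66, 66, 65, 65, 65, 65, 66, 64, 64, 67, 73, 90, 106, 118, 127, 131, 131, 131, 131, 130, 130, 130, 130, 130, 129, 130, 129, 129, 129, 118, 88, 75, 67, 72, 76, 
[... 370 characters left out ...]
 65, 65, 66, 65, 64, 64, 70, 81, 99, 113, 124, 133, 132, 132, 131, 131, 132, 131, 131, 131, 131, 130, 130, 130, 130, 125, 101, 74, 71, 67, 74, 78, 80, 92, 107, 117, 121, 125, 124]
@z71.5 s from -46 [74, 104, 127, 128, 127, 125, 122, 86, 105, 121, 64, 66, 65, 66, 64, 96, 131, 61, 65, 65, 65, 65, 65, 66, 64, 66, 91, 107, 126, 131, 130, 131, 130, 129, 129, 128, 130, 115, 75, 72, 77, 82, 113, 119, 124, 124, 123, 122, 122, 122, 118, 164, 170, 75, 24, 23, 23, 21, 26, 27, 28, 25, 27, 27, 27, 26]
[26, 27, 29, 28, 25, 27, 24, 26, 62, 114, 124, 127, 128, 128, 129, 128, 129, 129, 128, 129] [132, 132, 132, 132, 131, 131, 131, 131, 132, 133, 131, 133, 131, 125, 98, 55, 24, 25, 25, 27, 26, 26, 26, 24, 28]
```

Request:
{"method": "drive_tool", "body": {"moves": [[[-0.06,0,0],0,0.5],[[-0.06,0,0],0,0.5],[[0,0,0],0,0.5],[[0,0,0],0,0.5]]}}

```text
time_s: 21.13
eef_pos: [0.4889, 0.3876, 0.2091]
ee_rot: [-0.619, 0.785, -0.001, -0.001]
force: [-0.4, -3.8, 2.2]
width: 0.0536
finger_force: 42.4
```

Request:
{"method": "drive_tool", "body": {"moves": [[[-0.06,0,0],0,0.5],[[-0.06,0,0],0,0.5],[[0,0,0],0,0.5],[[0,0,0],0,0.5]]}}

```text
time_s: 21.47
eef_pos: [0.4894, 0.3885, 0.2088]
ee_rot: [-0.619, 0.785, -0.002, -0.002]
force: [-2.9, -8.2, 2.8]
width: 0.0533
finger_force: 42.7
```

```bash
cat >> h.py <<'E'
def look(n,hs=None):
    k,im=snap(n);s=ctrl.get_state();print("sv",sv(s["eef_pos"]),"F along bar/z",np.round(s["force"][:2]@U,1),np.round(s["force"][2],1))
    g=cv2.cvtColor(im,cv2.COLOR_RGB2GRAY).astype(int);d=np.diff(g[:,268].astype(int))
    print("col268 from 200",g[200:340,268].tolist());return k,im,g
E
python3 - <<'E'
from h import *
look("w13")
E
```

```text
w13 [0.4894 0.3885 0.2088] [-0.6192  0.7852 -0.0015 -0.0022] 0.0533
sv [-0.0207  0.0015] F along bar/z -8.6 4.2
col268 from 200 [125, 132, 134, 113, 69, 72, 72, 72, 73, 73, 72, 73, 72, 72, 73, 73, 73, 73, 73, 73, 74, 73, 74, 75, 74, 74, 75, 75, 75, 75, 75, 72, 81, 104, 122, 129, 132, 130, 129, 128, 128, 127, 118, 115, 128, 127, 129, 117, 83, 74, 82, 66, 66, 64, 66, 65, 66, 66, 64, 64, 65, 65, 64, 88, 130, 142, 124, 62, 66, 66, 65, 67, 66, 67, 65, 65, 66, 65, 65, 65, 64, 66, 70, 82, 100, 113, 125, 131, 130, 130, 131, 131, 131, 129, 130, 130, 130, 129, 130, 129, 129, 122, 98, 69, 76, 79, 92, 107, 116, 122, 126, 125, 124, 123, 124, 124, 123, 123, 124, 123, 116, 62, 57, 70, 78, 62, 28, 26, 26, 25, 27, 27, 22, 23, 24, 24, 26, 28, 26, 27]
```

Request:
{"method": "drive_tool", "body": {"moves": [[[-0.06,0,0],0,0.5],[[-0.06,0,0],0,0.5],[[-0.06,0,0],0,0.5],[[0,0,0],0,0.5],[[0,0,0],0,0.5]]}}

```text
time_s: 21.93
eef_pos: [0.4899, 0.3898, 0.2082]
ee_rot: [-0.619, 0.785, -0.003, -0.005]
force: [-5.8, -15.1, 7.9]
width: 0.0535
finger_force: 42.9
```

```bash
python3 - <<'E'
from h import *
look("w14")
E
```

```text
w14 [0.4899 0.3898 0.2082] [-0.6189  0.7855 -0.0032 -0.0047] 0.0535
sv [-0.0193  0.0018] F along bar/z -15.6 6.3
col268 from 200 [127, 133, 129, 100, 68, 71, 73, 73, 72, 72, 72, 71, 73, 72, 73, 74, 73, 74, 73, 73, 74, 74, 75, 74, 73, 75, 74, 75, 74, 75, 74, 77, 96, 117, 127, 133, 131, 129, 129, 126, 126, 123, 117, 117, 129, 128, 129, 113, 73, 76, 77, 67, 67, 65, 66, 65, 65, 65, 64, 64, 65, 64, 63, 88, 129, 142, 123, 61, 64, 66, 66, 66, 65, 66, 66, 64, 65, 65, 66, 64, 65, 65, 69, 79, 97, 111, 122, 130, 131, 131, 131, 130, 130, 129, 130, 129, 128, 128, 128, 129, 129, 123, 98, 69, 76, 78, 93, 109, 116, 122, 124, 125, 125, 123, 123, 124, 122, 123, 124, 123, 119, 70, 66, 69, 97, 66, 31, 24, 27, 26, 25, 25, 25, 22, 25, 27, 25, 25, 25, 26]
```

```bash
python3 - <<'E'
from h import *
L=lambda n:np.load(f"pics/{n}.npy",allow_pickle=True).item()
def P(k,tcp,rot,x,z,p,a,h,b):
    r=R.from_quat(rot).as_matrix();c,s=np.cos(p),np.sin(p)
    return proj(k,np.array(tcp)+r@np.array([x-(a*c+h*s),b,z-(-a*s+h*c)]))
def feat(k,t,r,q,h,w=.054):
    x,z,p=q; f=[P(k,t,r,x,z,p,a,hh,0)[1] for a,hh in((-.0045,.029),(.0045,.029),(-.0045,h[0]),(-.0045,h[1]))]
    f.append(P(k,t,r,x,z,p,0,.029,w/2)[0]-P(k,t,r,x,z,p,0,.029,-w/2)[0]); return np.array(f)
k9,k12=L("w9"),L("w12");t9,r9=[.496,.3825,.2891],[-.6187,.7857,-.0003,-.0003];t12,r12=[.4884,.386,.2093],[-.6196,.7849,0,.0001]
o9=np.array([278,293.5,253,234,107.5]);o12=np.array([283.5,301.5,265,251.5,122])
# w9 upright: x,z,stripes,width
f=lambda u:feat(k9,t9,r9,[u[0],u[1],0],u[2:4],u[4])-o9
u=least_squares(f,[-.006,.168,.007,-.015,.054],x_scale=.01,diff_step=1e-4);print(u.x,u.fun)
for w in(u.x[4],.054):
  for fix in(0,1):
    g=lambda q:(feat(k12,t12,r12,q,u.x[2:4],w)-o12)[:4 if fix else 5]
    q=least_squares(g,[-.006,.158,-.1],x_scale=[.01,.01,.1],diff_step=1e-4);print(w,q.x,np.degrees(q.x[2]),np.round(q.fun,2),feat(k12,t12,r12,q.x,u.x[2:4],w)[4])
E
```

```text
[-0.00575012  0.16752493  0.00699388 -0.01528438  0.05225934] [2.73416845e-11 2.86490831e-11 1.74509296e-11 1.10844667e-11
 1.62287961e-11]
0.05225933947484175 [-0.00601736  0.15312473 -0.25947175] -14.86663621833604 [-1.1   1.42 -0.44  0.07 -0.28] 121.72102406224164
0.05225933947484175 [-0.01318269  0.16374368 -0.21319154] -12.214975250765802 [-0.07  0.01  0.13 -0.08] 109.72681821293554
0.054 [-0.00815523  0.15629365 -0.24569507] -14.077290468473509 [-0.77  0.97 -0.26  0.02 -0.19] 121.81446765600998
0.054 [-0.01318269  0.16374368 -0.21319154] -12.214975250765802 [-0.07  0.01  0.13 -0.08] 113.38613141937438
```

Request:
{"method": "drive_tool", "body": {"moves": [[[0.1,0,0],0,0.4],[[0.1,0,0],0,0.4],[[0.05,0,0],0,0.4],[[0,0,0.1],0,0.4],[[0,0,0.1],0,0.4],[[0,0,0.1],0,0.4],[[0,0,0],0,0.4],[[0,0,0],0,0.4]], "squeeze": 20}}

```text
time_s: 22.65
eef_pos: [0.4895, 0.3879, 0.2028]
ee_rot: [-0.619, 0.785, -0.001, -0.001]
force: [-0.3, -6.5, -0.2]
width: 0.053
finger_force: 42.2
```

Request:
{"method": "drive_tool", "body": {"moves": [[[0.05,0,0],0,0.4],[[0.05,0,0],0,0.4],[[0,0,0.1],0,0.4],[[0,0,0.08],0,0.4],[[0,0,0],0,0.4],[[0,0,0],0,0.4]]}}

```text
time_s: 23.15
eef_pos: [0.4887, 0.3874, 0.1995]
ee_rot: [-0.62, 0.785, 0.0, 0.0]
force: [0.2, -3.0, 0.4]
width: 0.0531
finger_force: 42.3
```

Request:
{"method": "drive_tool", "body": {"moves": [[[-0.1,0,0],0,0.4],[[-0.1,0,0],0,0.4],[[-0.1,0,0],0,0.4],[[-0.1,0,0],0,0.4],[[0,0,0],0,0.4],[[0,0,0],0,0.4]]}}

```text
time_s: 23.65
eef_pos: [0.4902, 0.3914, 0.1984]
ee_rot: [-0.619, 0.785, -0.003, -0.004]
force: [-2.6, -15.0, 2.5]
width: 0.0533
finger_force: 43.7
```

Request:
{"method": "drive_tool", "body": {"moves": [[[-0.1,0,0],0,0.4],[[-0.1,0,0],0,0.4],[[-0.1,0,0],0,0.4],[[0,0,0],0,0.4],[[0,0,0],0,0.4]]}}

```text
time_s: 24.07
eef_pos: [0.4917, 0.3966, 0.1985]
ee_rot: [-0.619, 0.786, -0.003, -0.005]
force: [-4.0, -16.4, 5.9]
width: 0.0536
finger_force: 48.0
```

```bash
python3 - <<'E'
from h import *
look("w15")
E
```

```text
w15 [0.4917 0.3966 0.1985] [-0.6187  0.7856 -0.0032 -0.0047] 0.0536
sv [-0.0122  0.0019] F along bar/z -16.6 5.5
col268 from 200 [70, 73, 71, 72, 71, 73, 73, 72, 72, 72, 72, 74, 74, 74, 73, 73, 74, 74, 74, 75, 73, 75, 75, 75, 75, 75, 74, 82, 106, 121, 129, 132, 129, 128, 126, 125, 123, 124, 120, 97, 82, 88, 68, 69, 70, 70, 70, 70, 70, 70, 71, 71, 68, 67, 68, 69, 67, 69, 70, 90, 123, 130, 105, 67, 71, 71, 71, 70, 71, 70, 71, 71, 72, 70, 70, 71, 71, 71, 70, 71, 71, 69, 65, 69, 74, 80, 96, 110, 117, 123, 128, 126, 126, 126, 126, 124, 124, 124, 125, 123, 124, 125, 124, 107, 65, 72, 77, 81, 96, 110, 116, 121, 125, 123, 123, 123, 123, 123, 122, 122, 122, 122, 121, 123, 123, 68, 27, 26, 26, 27, 25, 26, 23, 22, 25, 28, 25, 25, 22, 25]
```

Request:
{"method": "drive_tool", "body": {"moves": [[[-0.06,0,0],0,0.4],[[-0.06,0,0],0,0.4],[[0,0,0],0,0.4],[[0,0,0],0,0.4]]}}

```text
time_s: 24.45
eef_pos: [0.4921, 0.3983, 0.1985]
ee_rot: [-0.619, 0.786, -0.004, -0.005]
force: [-4.8, -18.6, 7.7]
width: 0.0537
finger_force: 49.3
```

```bash
python3 - <<'E'
from h import *
look("w16")
E
```

```text
w16 [0.4921 0.3983 0.1985] [-0.6186  0.7857 -0.0037 -0.0054] 0.0537
sv [-0.0105  0.0019] F along bar/z -19.1 7.2
col268 from 200 [72, 71, 73, 72, 72, 73, 71, 73, 73, 74, 73, 74, 74, 75, 74, 73, 74, 75, 76, 75, 74, 75, 74, 73, 85, 108, 122, 130, 132, 129, 129, 126, 126, 124, 125, 119, 98, 77, 83, 91, 78, 70, 70, 72, 72, 72, 73, 73, 72, 73, 72, 71, 69, 68, 71, 70, 70, 69, 90, 123, 133, 117, 70, 71, 72, 72, 71, 72, 72, 73, 73, 73, 72, 73, 72, 73, 73, 72, 73, 72, 73, 72, 66, 68, 73, 76, 86, 101, 112, 119, 124, 126, 126, 125, 125, 125, 124, 123, 124, 123, 122, 124, 122, 113, 74, 74, 78, 90, 103, 114, 119, 123, 124, 124, 123, 122, 123, 122, 122, 122, 122, 121, 123, 113, 140, 69, 30, 26, 27, 24, 25, 26, 24, 23, 24, 24, 26, 25, 26, 27]
```

Request:
{"method": "drive_tool", "body": {"moves": [[[-0.06,0,0],0,0.4],[[-0.06,0,0],0,0.4],[[0,0,0],0,0.4],[[0,0,0],0,0.4]]}}

```text
time_s: 24.83
eef_pos: [0.4924, 0.3994, 0.1983]
ee_rot: [-0.618, 0.786, -0.005, -0.007]
force: [-7.8, -22.2, 9.6]
width: 0.0534
finger_force: 50.4
```

```bash
python3 - <<'E'
from h import *
k,im,g=look("w17")
print("row295",g[295,180:206].tolist(),g[295,305:330].tolist())
E
```

```text
w17 [0.4924 0.3994 0.1983] [-0.6183  0.7859 -0.0046 -0.0069] 0.0534
sv [-0.0094  0.002 ] F along bar/z -24.0 11.1
col268 from 200 [71, 73, 71, 72, 72, 73, 73, 72, 73, 73, 73, 73, 74, 73, 74, 75, 74, 75, 75, 74, 74, 75, 75, 92, 115, 124, 130, 131, 129, 128, 126, 125, 124, 124, 116, 104, 86, 75, 85, 83, 70, 71, 72, 71, 72, 74, 73, 72, 73, 70, 70, 69, 67, 70, 71, 69, 70, 70, 98, 133, 123, 92, 72, 72, 73, 72, 73, 73, 72, 72, 72, 73, 72, 73, 72, 72, 72, 73, 73, 73, 72, 71, 68, 68, 72, 75, 83, 99, 112, 117, 123, 125, 126, 124, 124, 125, 124, 124, 123, 123, 123, 123, 122, 113, 82, 76, 84, 98, 112, 116, 121, 123, 123, 122, 122, 122, 122, 123, 122, 121, 122, 121, 116, 124, 139, 70, 30, 25, 22, 25, 27, 26, 23, 23, 23, 24, 25, 27, 25, 25]
row295 [22, 22, 24, 24, 24, 25, 24, 24, 25, 28, 25, 27, 25, 22, 63, 127, 125, 124, 123, 123, 124, 123, 123, 123, 123, 124] [123, 124, 125, 124, 124, 124, 126, 128, 87, 31, 24, 26, 28, 25, 26, 26, 27, 25, 24, 24, 25, 24, 25, 22, 26]
```

Request:
{"method": "drive_tool", "body": {"moves": [[[0.1,0,0],0,0.4],[[0.1,0,0],0,0.4],[[0,0,0],0,0.4],[[0,0,0],0,0.4]]}}

```text
time_s: 25.22
eef_pos: [0.4921, 0.3981, 0.1983]
ee_rot: [-0.619, 0.786, -0.003, -0.004]
force: [-1.4, -13.7, -0.7]
width: 0.0535
finger_force: 49.1
```

Request:
{"method": "drive_tool", "body": {"moves": [[[0.08,0,0],0,0.4],[[0.08,0,0],0,0.4],[[0,0,0],0,0.4],[[0,0,0],0,0.4]]}}

```text
time_s: 25.55
eef_pos: [0.4915, 0.3971, 0.1988]
ee_rot: [-0.619, 0.785, -0.001, -0.002]
force: [0.2, -5.9, -1.7]
width: 0.0535
finger_force: 48.8
```

Request:
{"method": "drive_tool", "body": {"moves": [[[0,0,0],0,0.66],[[0,0,0],0,0.68],[[0,0,0],0,0.72],[[0,0,0],0,0.78],[[0,0,0],0,0.8],[[0,0,-0.3],0,0.8],[[0,0,-1],0,0.8],[[0,0,-1],0,0.8],[[0,0,-1],0,0.8],[[0,0,-1],0,0.8]]}}

```text
time_s: 26.38
eef_pos: [0.4913, 0.3987, 0.2871]
ee_rot: [-0.62, 0.785, 0.0, 0.0]
force: [-0.4, 0.1, -0.3]
width: 0.0682
finger_force: 0.0
```

Request:
{"method": "drive_tool", "body": {"moves": [[[-0.3,0,-0.3],0,0.8],[[-0.3,0,0],0,0.8],[[0,0,0],0,0.8],[[0,0,0],0,0.8],[[0,0,0],0,0.8]]}}

```text
time_s: 26.8
eef_pos: [0.4939, 0.41, 0.2902]
ee_rot: [-0.62, 0.785, -0.0, -0.001]
force: [-0.0, -0.4, 0.5]
width: 0.0685
finger_force: 0.0
```

```bash
cat >> h.py <<'E'
def strip(k,g,z=.0715,vs=(-.015,0,.015),s0=-.046,s1=.02):
    for v in vs:
        print("v",v,"z",z,"from",s0,[int(cv2.getRectSubPix(g.astype(np.float32),(1,1),tuple(map(float,proj(k,W(s,v,z)))))[0,0]) for s in np.arange(s0,s1,.001)])
E
python3 - <<'E'
from h import *
k,im,g=look("w18"); strip(k,g); 
print("across s=-.009",[int(g[int(round(p[1])),int(round(p[0]))]) for p in (proj(k,W(-.009,v,.0715)) for v in np.arange(-.034,.035,.001))])
for n in("spacer_1_mid","row_face","stop_back"):
  for r in spot_point("wrist",n)[:3]: print(n,np.round(r["pixel"]),round(r["conf"],2),sv(at_z(k,r["pixel"],.0425 if n[0:2]=="sp" else .0475)))
for r in masks_of("wrist","spacer_1_mid"): print(np.round(r["box"]),round(r["conf"],2))
E
```

```text
w18 [0.4939 0.41   0.2902] [-6.197e-01  7.848e-01 -1.000e-04 -1.200e-03] 0.0685
sv [0.0012 0.0011] F along bar/z -0.2 -0.1
col268 from 200 [119, 119, 118, 102, 88, 109, 119, 122, 123, 120, 120, 120, 118, 118, 112, 110, 122, 107, 106, 135, 133, 131, 131, 130, 114, 110, 135, 133, 131, 131, 120, 106, 121, 135, 131, 130, 129, 109, 97, 129, 130, 130, 129, 128, 118, 114, 133, 131, 129, 129, 113, 100, 134, 133, 132, 130, 118, 100, 123, 133, 131, 129, 132, 152, 174, 174, 173, 173, 173, 172, 173, 171, 171, 171, 172, 176, 164, 83, 125, 161, 159, 159, 158, 158, 158, 160, 162, 160, 160, 162, 160, 159, 160, 158, 157, 157, 156, 157, 156, 158, 159, 158, 158, 158, 159, 159, 159, 159, 158, 156, 155, 155, 155, 154, 155, 156, 156, 156, 154, 154, 156, 156, 156, 155, 163, 78, 26, 23, 23, 22, 24, 25, 21, 24, 23, 22, 23, 22, 24, 26]
v -0.015 z 0.0715 from -0.046 [69, 69, 69, 84, 118, 121, 121, 124, 109, 60, 56, 58, 57, 57, 57, 58, 57, 58, 59, 67, 104, 112, 74, 69, 69, 76, 107, 88, 69, 69, 70, 68, 71, 99, 120, 122, 121, 119, 119, 119, 117, 99, 96, 116, 122, 120, 120, 119, 118, 118, 95, 99, 115, 112, 41, 26,
[... 613 characters left out ...]
8, 118, 118, 118, 95, 98, 114, 110, 37, 22, 57, 84, 105, 65, 28, 37, 82, 133, 121, 60]
across s=-.009 [123, 123, 124, 124, 124, 123, 124, 122, 103, 122, 121, 121, 122, 122, 121, 121, 120, 120, 121, 120, 121, 121, 121, 120, 120, 121, 120, 120, 121, 120, 121, 120, 120, 121, 120, 120, 120, 119, 121, 120, 120, 120, 120, 120, 119, 119, 116, 127, 174, 172, 171, 171, 171, 173, 173, 172, 171, 172, 171, 169, 168, 98, 122, 123, 124, 124, 123, 122, 123]
spacer_1_mid [256. 197.] 0.58 [ 0.0007 -0.0027]
spacer_1_mid [251. 182.] 0.26 [-0.0129  0.0017]
row_face [251. 189.] 0.68 [-0.0085  0.0021]
row_face [252. 206.] 0.64 [0.0075 0.0009]
stop_back [252. 152.] 0.67 [-0.0399  0.0009]
[218. 206. 286. 215.] 0.56
```

Request:
{"method": "drive_tool", "body": {"moves": [[[0.33,-0.27,0],1,0.75],[[0.33,-0.27,0],1,0.75],[[0.33,-0.27,0],1,0.75],[[0.33,-0.27,0],1,0.75],[[0.33,-0.27,0],1,0.75],[[0.33,-0.27,0],1,0.75],[[0.33,-0.27,0],1,0.75],[[0.33,-0.27,0],1,0.75],[[0.33,-0.27,0],1,0.75],[[0.33,-0.27,0],1,0.75]], "squeeze": 40}}

```text
time_s: 27.88
eef_pos: [0.5057, 0.3268, 0.2916]
ee_rot: [-0.312, 0.95, -0.0, -0.0]
force: [-0.4, 0.2, -0.1]
width: 0.0639
finger_force: 0.0
```

Request:
{"method": "drive_tool", "body": {"moves": [[[0.1,-0.46,0],1,0.75],[[0.1,-0.46,0],1,0.75],[[0.1,-0.46,0],1,0.75],[[0.1,-0.46,0],1,0.75],[[0.1,-0.46,0],1,0.75],[[0.1,-0.46,0],1,0.75],[[0.1,-0.46,0],1,0.75],[[0.1,-0.46,0],1,0.75],[[0.1,-0.46,0],1,0.75],[[0,0,0],0.15,0.75]]}}

```text
time_s: 28.72
eef_pos: [0.5177, 0.2429, 0.2916]
ee_rot: [0.003, 1.0, -0.001, -0.0]
force: [1.0, -0.6, -0.5]
width: 0.064
finger_force: 0.0
```

Request:
{"method": "drive_tool", "body": {"moves": [[[0,0,0],0,0.75],[[0,0,0],0,0.75],[[0,0,0],0,0.75]]}}

```text
time_s: 28.97
eef_pos: [0.5176, 0.2458, 0.2917]
ee_rot: [-0.001, 1.0, 0.0, 0.0]
force: [1.0, 0.4, 0.0]
width: 0.0641
finger_force: 0.0
```

```bash
python3 - <<'E'
from h import *
k,im=snap("w19"); todo([.514,.2400,.199])
g=cv2.cvtColor(im,cv2.COLOR_RGB2GRAY)
S=lambda x,y:int(cv2.getRectSubPix(g.astype(np.float32),(1,1),tuple(map(float,proj(k,[x,y,.06]))))[0,0])
for y in(.225,.2404,.255): print(y,"x from .506",[S(x,y) for x in np.arange(.506,.534,.001)])
print("y from .205",[S(.520,y) for y in np.arange(.205,.277,.001)])
E
```

```text
w19 [0.5176 0.2458 0.2917] [-1.e-03  1.e+00  3.e-04  0.e+00] 0.0641
pos [0.5176 0.2457 0.2917] units [ 0.18  -0.288  4.633] tool y yaw 90.1
0.225 x from .506 [74, 83, 109, 96, 74, 73, 74, 74, 74, 78, 99, 121, 124, 122, 122, 122, 121, 122, 101, 45, 53, 43, 45, 74, 102, 102, 119, 161, 181]
0.2404 x from .506 [73, 78, 102, 110, 74, 74, 75, 75, 73, 72, 93, 119, 124, 124, 124, 123, 121, 121, 122, 106, 81, 82, 83, 82, 79, 104, 147, 134, 124]
0.255 x from .506 [74, 75, 96, 111, 80, 73, 75, 75, 74, 73, 86, 113, 123, 125, 123, 123, 122, 122, 120, 88, 16, 97, 136, 124, 110, 107, 124, 163, 180]
y from .205 [180, 179, 179, 180, 180, 181, 181, 182, 151, 120, 122, 122, 122, 122, 122, 122, 122, 122, 122, 123, 122, 122, 122, 122, 122, 122, 123, 123, 123, 122, 123, 123, 123, 123, 123, 123, 124, 123, 123, 123, 123, 123, 123, 124, 123, 124, 123, 123, 123, 123, 123, 124, 124, 123, 124, 124, 124, 124, 124, 124, 125, 119, 159, 185, 173, 165, 142, 138, 140, 141, 140, 150, 165]
```

Request:
{"method": "drive_tool", "body": {"moves": [[[0.18,-0.29,0],0,0.75],[[0,0,0.9],0,0.75],[[0,0,0.9],0,0.75],[[0,0,0.9],0,0.75],[[0,0,0.9],0,0.75],[[0,0,0.7],0,0.75],[[0,0,0.33],0,0.75],[[0,0,0],0,0.75],[[0,0,0],0,0.75]]}}

```text
time_s: 29.77
eef_pos: [0.5141, 0.2391, 0.1992]
ee_rot: [0.0, 1.0, -0.0, -0.0]
force: [-0.2, 1.0, 0.1]
width: 0.0636
finger_force: 0.0
```

Request:
{"method": "drive_tool", "body": {"moves": [[[0,0,0],0,0.5],[[0,0,0],0,0.5],[[0,0,0],0,0.5],[[0,0,0],0,0.5],[[0,0,-0.3],0,0.5],[[0,0,-0.8],0,0.5],[[0,0,-1],0,0.5],[[0,0,-1],0,0.5],[[0,0,-1],0,0.5],[[0,0,-0.4],0,0.5]]}}

```text
time_s: 30.6
eef_pos: [0.5144, 0.2394, 0.2919]
ee_rot: [0.0, 1.0, 0.001, 0.002]
force: [0.5, -0.5, -0.1]
width: 0.0533
finger_force: 42.0
```

Request:
{"method": "drive_tool", "body": {"moves": [[[-0.05,0.35,0],-1,0.5],[[-0.05,0.35,0],-1,0.5],[[-0.05,0.35,0],-1,0.5],[[-0.05,0.35,0],-1,0.5],[[-0.05,0.35,0],-1,0.5],[[-0.05,0.35,0],-1,0.5],[[-0.05,0.35,0],-1,0.5],[[-0.05,0.35,0],-1,0.5],[[-0.05,0.35,0],-1,0.5],[[-0.05,0.35,0],-1,0.5]]}}

```text
time_s: 31.43
eef_pos: [0.502, 0.3076, 0.2887]
ee_rot: [-0.343, 0.939, -0.0, -0.0]
force: [-0.3, 0.0, 0.0]
width: 0.0532
finger_force: 41.9
```

Request:
{"method": "drive_tool", "body": {"moves": [[[-0.31,0.3,0],-1,0.5],[[-0.31,0.3,0],-1,0.5],[[-0.31,0.3,0],-1,0.5],[[-0.31,0.3,0],-1,0.5],[[-0.31,0.3,0],-1,0.5],[[-0.31,0.3,0],-1,0.5],[[-0.31,0.3,0],-1,0.5],[[-0.31,0.3,0],-1,0.5],[[-0.31,0.3,0],-1,0.5],[[0,0,0],-0.15,0.5]]}}

```text
time_s: 32.27
eef_pos: [0.4877, 0.3841, 0.2887]
ee_rot: [-0.622, 0.783, 0.001, -0.0]
force: [-0.4, 0.9, -0.3]
width: 0.0536
finger_force: 41.9
```

Request:
{"method": "drive_tool", "body": {"moves": [[[0,0,0],0,0.5],[[0,0,0],0,0.5],[[0,0,0],0,0.5]]}}

```text
time_s: 32.52
eef_pos: [0.4894, 0.3818, 0.2889]
ee_rot: [-0.619, 0.786, -0.0, -0.0]
force: [0.4, -0.5, 0.2]
width: 0.0535
finger_force: 41.9
```

```bash
python3 - <<'E'
from h import *
todo(W(-.031,.0014,.2121));look("w20")
E
```

```text
pos [0.4894 0.3818 0.2889] units [0.188 0.084 3.839] tool y yaw 166.42
w20 [0.4894 0.3818 0.2889] [-6.186e-01  7.857e-01 -3.000e-04 -2.000e-04] 0.0535
sv [-0.0271  0.003 ] F along bar/z -0.1 0.1
col268 from 200 [114, 113, 114, 109, 88, 97, 129, 118, 72, 76, 76, 76, 76, 76, 73, 102, 119, 91, 75, 75, 76, 75, 76, 75, 77, 74, 73, 90, 115, 128, 134, 114, 73, 89, 93, 73, 74, 75, 75, 74, 76, 76, 76, 76, 77, 75, 76, 75, 76, 74, 75, 76, 76, 80, 82, 78, 75, 75, 74, 72, 70, 72, 72, 73, 72, 71, 71, 74, 74, 76, 77, 75, 75, 77, 73, 69, 75, 79, 86, 104, 117, 121, 126, 125, 126, 125, 125, 125, 125, 124, 123, 124, 119, 125, 186, 179, 180, 183, 173, 116, 174, 170, 168, 170, 171, 171, 172, 173, 170, 171, 172, 172, 171, 170, 170, 169, 169, 167, 170, 170, 171, 170, 171, 172, 180, 86, 29, 25, 24, 26, 28, 27, 23, 24, 24, 24, 27, 28, 25, 26]
```

Request:
{"method": "drive_tool", "body": {"moves": [[[0.19,0.08,0],0,0.5],[[0,0,0],0,0.5],[[0,0,0],0,0.5],[[0,0,0.4],0,0.5],[[0,0,0.4],0,0.5],[[0,0,0],0,0.5],[[0,0,0],0,0.5]]}}

```text
time_s: 33.15
eef_pos: [0.4863, 0.3791, 0.2721]
ee_rot: [-0.62, 0.785, 0.0, -0.001]
force: [-0.5, 0.5, 0.1]
width: 0.0533
finger_force: 42.0
```

```bash
python3 - <<'E'
from h import *
todo(W(-.031,.0014,.2121))
k,im=snap("w21");g=cv2.cvtColor(im,cv2.COLOR_RGB2GRAY)
strip(k,g,.0715,(-.010,.01),-.07,.01)
E
```

```text
pos [0.4863 0.3791 0.2721] units [ 0.019 -0.037  2.998] tool y yaw 166.58
w21 [0.4863 0.3791 0.2721] [-0.6196  0.7849  0.     -0.0009] 0.0533
v -0.01 z 0.0715 from -0.07 [129, 128, 128, 128, 129, 128, 128, 127, 127, 126, 104, 104, 120, 135, 101, 73, 75, 75, 76, 77, 77, 77, 77, 77, 77, 81, 106, 129, 128, 125, 122, 118, 129, 127, 118, 84, 110, 112, 76, 75, 76, 76, 76, 75, 82, 115, 107, 73, 75, 90, 89, 75, 75, 74, 75, 75, 75, 74, 74, 75, 74, 73, 73, 74, 78, 97, 118, 98, 72, 75, 75, 75, 76, 76, 75, 75, 75, 75, 76, 75]
v 0.01 z 0.0715 from -0.07 [189, 188, 188, 188, 189, 190, 197, 200, 203, 210, 154, 134, 143, 192, 128, 74, 77, 78, 77, 77, 77, 74, 75, 75, 75, 79, 104, 126, 126, 126, 122, 113, 123, 122, 114, 86, 109, 111, 75, 76, 75, 75, 75, 75, 82, 116, 107, 72, 77, 92, 91, 80, 75, 75, 75, 76, 75, 75, 76, 76, 76, 76, 76, 75, 76, 80, 81, 76, 75, 75, 75, 75, 74, 74, 75, 75, 74, 74, 75, 76]
```

Request:
{"method": "drive_tool", "body": {"moves": [[[0,0,0.2],0,0.5],[[0,0,0.3],0,0.5],[[0,0,0.3],0,0.5],[[0,0,0.2],0,0.5],[[0,0,0],0,0.5]]}}

```text
time_s: 33.62
eef_pos: [0.4862, 0.379, 0.2517]
ee_rot: [-0.62, 0.785, -0.0, -0.001]
force: [0.4, -0.1, -0.2]
width: 0.0534
finger_force: 42.0
```

Request:
{"method": "drive_tool", "body": {"moves": [[[0,-0.03,0.4],0,0.5],[[0,0,0.5],0,0.5],[[0,0,0.5],0,0.5],[[0,0,0.35],0,0.5],[[0,0,0.15],0,0.5],[[0,0,0.05],0,0.5],[[0,0,0],0,0.5],[[0,0,0],0,0.5]]}}

```text
time_s: 34.28
eef_pos: [0.4871, 0.3794, 0.2143]
ee_rot: [-0.62, 0.785, 0.0, 0.0]
force: [-0.4, -0.2, -0.8]
width: 0.053
finger_force: 42.0
```

Request:
{"method": "drive_tool", "body": {"moves": [[[0,0,0.05],0,0.5],[[0,0,0.05],0,0.5],[[0,0,0],0,0.5],[[0,0,0],0,0.5]]}}

```text
time_s: 34.62
eef_pos: [0.4871, 0.3792, 0.2122]
ee_rot: [-0.62, 0.785, -0.0, 0.0]
force: [0.6, -0.2, -0.1]
width: 0.0535
finger_force: 42.0
```

Request:
{"method": "drive_tool", "body": {"moves": [[[0,0,0.05],0,0.5],[[0,0,0.04],0,0.5],[[0,0,0],0,0.5],[[0,0,0],0,0.5]]}}

```text
time_s: 34.95
eef_pos: [0.487, 0.3793, 0.2119]
ee_rot: [-0.62, 0.785, -0.0, 0.001]
force: [-2.5, -3.8, 12.6]
width: 0.0528
finger_force: 43.4
```

Request:
{"method": "drive_tool", "body": {"moves": [[[0,0,-0.03],0,0.7],[[0,0,0],0,0.75],[[0,0,0],0,0.8],[[0,0,0],0,0.8],[[0,0,-0.3],0,0.8],[[0,0,-1],0,0.8],[[0,0,-1],0,0.8],[[0,0,-1],0,0.8],[[0,0,-0.6],0,0.8],[[0,0,0],0,0.8]]}}

```text
time_s: 35.78
eef_pos: [0.4875, 0.3799, 0.2918]
ee_rot: [-0.62, 0.785, 0.0, 0.002]
force: [0.2, 0.3, 0.5]
width: 0.0684
finger_force: 0.0
```

Request:
{"method": "drive_tool", "body": {"moves": [[[-0.5,0,0],0,0.8],[[-0.5,0,0],0,0.8],[[-0.5,0,0],0,0.8],[[0,0,0],0,0.8],[[0,0,0],0,0.8],[[0,0,0],0,0.8]]}}

```text
time_s: 36.28
eef_pos: [0.4938, 0.4085, 0.288]
ee_rot: [-0.62, 0.785, -0.0, -0.001]
force: [0.2, -0.0, -0.1]
width: 0.0685
finger_force: 0.0
```

```bash
python3 - <<'E'
from h import *
k,im,g=look("w22"); strip(k,g); 
print("across s=-.026",[int(g[int(round(p[1])),int(round(p[0]))]) for p in (proj(k,W(-.026,v,.0715)) for v in np.arange(-.034,.035,.001))])
for n in("row_face","stop_back"):
  for r in spot_point("wrist",n)[:3]: print(n,np.round(r["pixel"]),round(r["conf"],2),sv(at_z(k,r["pixel"],.0475)))
E
```

```text
w22 [0.4938 0.4085 0.288 ] [-6.198e-01  7.848e-01 -1.000e-04 -8.000e-04] 0.0685
sv [-0.0005  0.0014] F along bar/z 0.2 0.0
col268 from 200 [121, 121, 119, 118, 119, 115, 96, 90, 114, 122, 121, 120, 120, 119, 118, 117, 115, 110, 115, 112, 101, 119, 135, 130, 126, 129, 115, 97, 123, 135, 130, 128, 128, 111, 95, 127, 132, 129, 128, 130, 114, 102, 132, 130, 130, 129, 118, 104, 122, 133, 128, 129, 129, 117, 103, 130, 129, 129, 129, 112, 96, 127, 129, 128, 126, 124, 141, 170, 169, 169, 169, 169, 169, 169, 167, 168, 167, 169, 156, 93, 111, 163, 158, 158, 158, 158, 158, 159, 161, 161, 159, 160, 160, 160, 160, 158, 158, 157, 157, 157, 156, 158, 158, 157, 157, 157, 159, 158, 158, 159, 158, 157, 155, 156, 154, 155, 154, 155, 157, 155, 155, 155, 155, 157, 162, 78, 27, 23, 22, 22, 23, 23, 22, 20, 22, 24, 24, 25, 26, 23]
v -0.015 z 0.0715 from -0.046 [69, 68, 68, 88, 116, 121, 121, 124, 110, 102, 111, 75, 69, 73, 107, 98, 69, 69, 68, 71, 100, 121, 123, 121, 120, 120, 120, 117, 92, 69, 69, 69, 75, 99, 119, 123, 120, 120, 119, 119, 115, 96, 93, 117, 121, 120, 119, 118, 118, 115, 105, 85, 105, 94, 41
[... 446 characters left out ...]
9, 165, 144, 112, 87, 67, 67, 117, 152, 89, 67, 68, 69, 107, 163, 176, 174, 173, 171, 169, 169, 147, 86, 68, 69, 69, 83, 130, 169, 177, 161, 119, 117, 118, 115, 96, 94, 115, 119, 119, 118, 118, 118, 115, 105, 77, 97, 79, 34, 27, 74, 109, 99, 58, 29, 86, 125, 138, 117, 30]
across s=-.026 [124, 123, 123, 125, 117, 60, 63, 94, 98, 86, 89, 88, 91, 95, 94, 96, 96, 96, 95, 97, 97, 97, 99, 99, 100, 99, 101, 102, 102, 103, 104, 104, 106, 113, 148, 146, 146, 144, 149, 150, 151, 152, 152, 153, 154, 155, 157, 158, 159, 160, 160, 160, 150, 163, 164, 164, 164, 182, 186, 178, 177, 147, 175, 173, 173, 172, 172, 172, 172]
row_face [252. 208.] 0.58 [0.0068 0.0012]
stop_back [252. 152.] 0.95 [-0.0414  0.0012]
```

Request:
{"method": "drive_tool", "body": {"moves": [[[0.6,0.05,0],0,0],[[0.8,0,0],0,0],[[0.8,0,0],0,0],[[0.8,0,0],0,0],[[0.8,0,0],0,0],[[0,0,0],0,0],[[0,0,0],0,0],[[0,0,0.5],0,0],[[0,0,0.5],0,0],[[0,0,0],0,0]]}}

```text
time_s: 37.27
eef_pos: [0.4749, 0.3349, 0.2664]
ee_rot: [-0.62, 0.785, 0.0, -0.002]
force: [-0.3, -0.6, -0.5]
width: -0.0
finger_force: 0.0
```

```bash
python3 - <<'E'
from h import *
todo(W(-.077,0.0005,.209)); s=ctrl.get_state();print(sv(s["eef_pos"]),s["width"],s["force"],ctrl.tcp_to_tips)
E
```

```text
pos [0.4749 0.3349 0.2664] units [ 0.032 -0.035  2.869] tool y yaw 166.62
[-0.0762 -0.0001] -4.926616864322679e-05 [-0.34948312 -0.59448488 -0.48884956] 0.1734
```

Request:
{"method": "drive_tool", "body": {"moves": [[[0,0,0.5],0,0],[[0,0,0.6],0,0],[[0,0,0.6],0,0],[[0,0,0.6],0,0],[[0,0,0.4],0,0],[[0,0,0.17],0,0],[[0,0,0],0,0],[[0,0,0],0,0]]}}

```text
time_s: 37.93
eef_pos: [0.4754, 0.3348, 0.2114]
ee_rot: [-0.62, 0.785, 0.0, -0.0]
force: [-0.1, 0.8, 0.9]
width: 0.0
finger_force: 0.0
```

Request:
{"method": "drive_tool", "body": {"moves": [[[-0.3,0,0],0,0],[[-0.3,0,0],0,0],[[-0.3,0,0],0,0],[[-0.2,0,0],0,0],[[0,0,0],0,0],[[0,0,0],0,0]]}}

```text
time_s: 38.43
eef_pos: [0.4805, 0.3565, 0.2115]
ee_rot: [-0.62, 0.785, 0.0, 0.0]
force: [0.1, -0.4, 0.0]
width: 0.0003
finger_force: 0.0
```

Request:
{"method": "drive_tool", "body": {"moves": [[[-0.1,0,0],0,0],[[-0.1,0,0],0,0],[[-0.1,0,0],0,0],[[0,0,0],0,0],[[0,0,0],0,0]]}}

```text
time_s: 38.85
eef_pos: [0.482, 0.3618, 0.2114]
ee_rot: [-0.62, 0.785, -0.0, -0.0]
force: [-0.4, -0.7, -0.0]
width: 0.0005
finger_force: 0.5
```

Request:
{"method": "drive_tool", "body": {"moves": [[[-0.1,0,0],0,0],[[-0.1,0,0],0,0],[[-0.1,0,0],0,0],[[0,0,0],0,0],[[0,0,0],0,0]]}}

```text
time_s: 39.27
eef_pos: [0.4834, 0.368, 0.2114]
ee_rot: [-0.62, 0.785, 0.0, 0.0]
force: [0.6, -1.0, -0.0]
width: -0.0
finger_force: 0.4
```

Request:
{"method": "drive_tool", "body": {"moves": [[[-0.06,0,0],0,0],[[-0.06,0,0],0,0],[[0,0,0],0,0],[[0,0,0],0,0]]}}

```text
time_s: 39.6
eef_pos: [0.4839, 0.3702, 0.2114]
ee_rot: [-0.62, 0.785, 0.0, 0.0]
force: [-0.3, -1.5, -0.2]
width: -0.0001
finger_force: 0.7
```

```bash
python3 - <<'E'
from h import *
k,im,g=look("w23"); strip(k,g,.0715,(-.023,.023)); strip(k,g,.0655,(-.018,.018))
for r in spot_point("wrist","stop_back")[:2]: print(np.round(r["pixel"]),r["conf"],sv(at_z(k,r["pixel"],.0475)))
E
```

```text
w23 [0.4839 0.3702 0.2114] [-6.196e-01  7.849e-01  1.000e-04  1.000e-04] -0.0001
sv [-0.0398  0.0005] F along bar/z -1.6 -0.7
col268 from 200 [129, 128, 128, 128, 128, 128, 128, 128, 129, 129, 128, 129, 128, 128, 128, 127, 127, 128, 128, 128, 127, 126, 128, 127, 126, 127, 127, 128, 125, 123, 124, 124, 124, 126, 129, 106, 16, 24, 24, 26, 26, 23, 26, 23, 28, 34, 25, 27, 36, 43, 31, 30, 33, 36, 39, 42, 42, 47, 51, 53, 50, 22, 25, 29, 27, 25, 26, 32, 32, 29, 29, 28, 27, 26, 26, 26, 26, 26, 27, 26, 24, 26, 28, 26, 24, 25, 25, 26, 28, 29, 28, 24, 19, 24, 26, 25, 27, 23, 26, 28, 26, 24, 27, 27, 25, 27, 26, 26, 26, 24, 24, 24, 24, 24, 22, 24, 25, 25, 23, 23, 24, 27, 31, 35, 34, 29, 28, 25, 24, 26, 25, 25, 24, 23, 20, 26, 23, 25, 26, 27]
v -0.023 z 0.0715 from -0.046 [144, 129, 128, 130, 130, 130, 125, 32, 25, 24, 25, 25, 25, 26, 26, 26, 24, 25, 26, 25, 26, 23, 25, 25, 25, 25, 26, 25, 25, 26, 26, 25, 26, 25, 26, 26, 27, 26, 25, 24, 24, 26, 33, 34, 35, 33, 29, 27, 25, 25, 24, 25, 25, 26, 24, 24, 23, 21, 20, 22, 22, 23, 23, 24, 24, 25]
v 0.023 z 0.0715 from -0.046 [183, 184, 180, 182, 187, 188, 131, 62, 22, 26, 26, 25, 26, 25, 26, 24, 25, 27, 34, 30, 27, 25, 26, 27, 25, 27, 25, 24, 26, 25, 26, 26, 24, 23, 26, 25, 25, 25, 26, 26, 25, 25, 26, 25, 26, 27, 24, 25, 26, 25, 25, 25, 26, 26, 24, 24, 22, 22, 21, 22, 22, 22, 22, 23, 24, 25]
v -0.018 z 0.0655 from -0.046 [73, 74, 73, 73, 74, 73, 74, 73, 68, 33, 26, 25, 26, 26, 24, 25, 23, 26, 25, 23, 26, 23, 24, 26, 25, 26, 26, 26, 25, 26, 24, 25, 35, 38, 37, 37, 25, 25, 28, 25, 26, 26, 25, 25, 26, 26, 26, 26, 24, 25, 27, 24, 26, 25, 26, 27, 25, 24, 26, 26, 24, 25, 24, 22, 22, 19]
v 0.018 z 0.0655 from -0.046 [73, 74, 74, 74, 74, 74, 73, 68, 68, 55, 24, 25, 26, 24, 24, 26, 26, 23, 25, 26, 24, 23, 24, 25, 26, 26, 26, 24, 24, 25, 25, 26, 33, 39, 39, 39, 26, 26, 26, 25, 25, 25, 26, 25, 25, 25, 24, 26, 26, 25, 25, 26, 25, 25, 26, 25, 25, 26, 25, 25, 24, 25, 24, 25, 23, 21]
```

Request:
{"method": "drive_tool", "body": {"moves": [[[-0.06,0,0],0,0],[[-0.06,0,0],0,0],[[0,0,0],0,0],[[0,0,0],0,0]]}}

```text
time_s: 40.03
eef_pos: [0.4842, 0.3712, 0.2114]
ee_rot: [-0.619, 0.785, -0.001, -0.001]
force: [-2.0, -6.6, 4.2]
width: -0.0001
finger_force: 3.4
```

Request:
{"method": "drive_tool", "body": {"moves": [[[-0.06,0,0],0,0],[[-0.06,0,0],0,0],[[0,0,0],0,0],[[0,0,0],0,0]]}}

```text
time_s: 40.37
eef_pos: [0.4844, 0.3719, 0.2114]
ee_rot: [-0.619, 0.785, -0.002, -0.003]
force: [-5.0, -12.7, 9.6]
width: -0.0003
finger_force: 6.7
```

Request:
{"method": "drive_tool", "body": {"moves": [[[-0.06,0,0],0,0],[[-0.06,0,0],0,0],[[0,0,0],0,0],[[0,0,0],0,0]]}}

```text
time_s: 40.7
eef_pos: [0.4847, 0.3726, 0.2112]
ee_rot: [-0.619, 0.786, -0.003, -0.005]
force: [-6.9, -18.1, 14.0]
width: 0.0001
finger_force: 9.8
```

Request:
{"method": "drive_tool", "body": {"moves": [[[-0.06,0,0],0,0],[[-0.04,0,0],0,0],[[0,0,0],0,0],[[0,0,0],0,0],[[0,0,0],0,0]]}}

```text
time_s: 41.12
eef_pos: [0.4849, 0.3732, 0.2112]
ee_rot: [-0.618, 0.786, -0.004, -0.007]
force: [-10.5, -23.9, 19.6]
width: -0.0
finger_force: 12.6
```

```bash
python3 - <<'E'
from h import *
im=capture("side");g=cv2.cvtColor(im,cv2.COLOR_RGB2GRAY)
strip("side",g,.0715,(-.02,0,.02),-.05,.03)
im=capture("scene");g=cv2.cvtColor(im,cv2.COLOR_RGB2GRAY)
strip("scene",g,.0715,(-.02,0,.02),-.05,.03)
s=ctrl.get_state();print(s["time_s"],s["force"],s["force"][:2]@U,sv(s["eef_pos"]))
E
```

```text
v -0.02 z 0.0715 from -0.05 [162, 152, 144, 137, 140, 149, 154, 154, 156, 156, 158, 157, 154, 150, 145, 141, 130, 108, 85, 65, 49, 34, 34, 34, 37, 49, 63, 79, 96, 112, 118, 120, 122, 123, 126, 129, 128, 126, 124, 120, 122, 125, 128, 131, 129, 127, 125, 123, 122, 123, 125, 127, 130, 128, 123, 118, 113, 108, 106, 105, 105, 106, 106, 106, 106, 106, 106, 110, 117, 128, 134, 130, 120, 113, 111, 111, 116, 124, 130, 134]
v 0 z 0.0715 from -0.05 [34, 35, 34, 34, 34, 34, 35, 36, 38, 42, 56, 71, 87, 104, 117, 106, 95, 83, 71, 63, 60, 58, 55, 56, 70, 91, 111, 129, 135, 134, 128, 124, 123, 126, 128, 127, 127, 125, 123, 122, 122, 122, 118, 113, 110, 111, 117, 121, 123, 125, 127, 129, 131, 132, 126, 120, 115, 111, 106, 104, 102, 103, 104, 105, 105, 105, 106, 106, 113, 123, 135, 140, 135, 126, 118, 110, 98, 100, 106, 115]
v 0.02 z 0.0715 from -0.05 [36, 36, 36, 36, 40, 47, 56, 68, 87, 113, 132, 144, 148, 145, 150, 156, 158, 157, 157, 157, 158, 157, 155, 155, 154, 152, 147, 141, 133, 126, 124, 125, 126, 128, 132, 133, 132, 129, 124, 123, 125, 126, 128, 130, 129, 128, 126, 125, 124, 125, 126, 128, 12
[... 798 characters left out ...]
 105, 104, 103, 103, 103, 103, 103, 103, 103, 103, 103, 103, 103, 103, 102, 102, 102, 102, 102, 103, 103, 103, 102, 102, 102, 102, 102, 102, 102, 102, 102, 101, 101, 100, 100, 101, 101]
v 0.02 z 0.0715 from -0.05 [105, 105, 106, 107, 106, 106, 106, 106, 106, 107, 108, 107, 107, 107, 106, 106, 106, 106, 105, 105, 106, 107, 107, 107, 107, 107, 107, 107, 107, 107, 107, 106, 106, 106, 106, 106, 106, 105, 106, 106, 107, 107, 107, 106, 106, 106, 105, 105, 105, 105, 105, 106, 106, 106, 105, 105, 105, 105, 105, 105, 105, 105, 105, 106, 105, 103, 102, 102, 102, 102, 102, 102, 102, 103, 103, 102, 101, 101, 101, 101]
41.2167 [ -9.79164706 -23.18610922  18.58923796] -24.828415520355954 [-0.0367  0.0007]
```

```bash
python3 -c "
from plant import job;print(job.close_job())"
```

```text
the job is handed in; nothing more can be done
None
```

I handed the job in with all three spacers astride the bar's rail and the stop clamping them tight against the terminal row. The arm is still pressing at about 25 N. One spacer was knocked crooked in the grip on the way in, but I pressed it upright before releasing it, and the side camera's brightness profile shows the stack closed up. No verdict came back.

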